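Isolate the curing cabinet and unload the plaster casts

TASK

Empty the curing cabinet in this sculptor's studio. First clear the tin and the wooden float off its top into the grey tray; then, before touching any cast, take the big flat screwdriver from its stand and with it turn the slotted brass switch in the cabinet top clockwise a quarter turn, to its stop, so that the slot points to the two bar marks. Put the screwdriver back upright in its stand, and lift every cast out through its round port and stand it upright on the wooden ware board, leaving everything else on the table where it is.

Things in the scene. Friction and masses are not known exactly. Their poses are not given: they have to be found in the camera images.
- cabinet: fixed grey box with an aluminium top plate (8 mm), 300 (x) by 340 (y) by 120 mm high, origin at the centre of its underside, x away from the robot, z up. Three round ports in the top at (70,-85), (70,85) and (-70,-85) mm of its frame; slotted switch in the fourth corner, (-70,85) mm. Inside there are only the three pedestals.
- port0 (a point): centre of the far right port's mouth, level with the cabinet's top (120 mm above the table). All three ports are round, 110 mm across; 85 mm below the mouth, under its centre, is the top of a round pedestal 60 mm across (35 mm above the table).
- port1 (a point): centre of the far left port's mouth (same sizes)
- port2 (a point): centre of the near right port's mouth (same sizes)
- dial (a joint): slotted brass switch, 57 mm across, flush with the cabinet's top, vertical axis. Value in rad: 0 = slot along the cabinet's y (towards two dots), grows clockwise seen from above, stop at 1.571 = slot along the cabinet's x (towards two bar marks); starts in 0 to 0.25. Friction 0.06 N m holds it. Turn it with the screwdriver only, not with the fingers. The tin stands on it at the start.
- dial_top (a point): centre of the switch, level with the cabinet's top (120 mm above the table); the frame turns with the switch: slot along its y, z up. The slot runs through the centre, 42 mm long, 11 mm deep, 6 mm wide, its edges bevelled to 12 mm at the mouth (bevel 3 mm deep).
- driver: big flat screwdriver, 170 mm, 160 g, origin at the middle of the blade's tip, z from tip to handle. Blade 16 mm wide (x), 3.5 mm thick (y), 22 mm long; shank 9 mm; black square handle 28 by 28 mm from 85 to 170 mm above the tip, flats along x and y. Hangs upright in the stand, handle's lower end resting on the stand's top (tip 85 mm below that), free to turn in the hole.
- stand_top (a point): centre of the mouth of the screwdriver stand's hole: round, 25 mm across, 88 mm deep, 90 mm above the table, z up
- stand: the screwdriver stand: fixed wooden block 70 by 70 by 90 mm high, origin at the centre of its underside; far left or far right of the cabinet
- tin: closed steel tin with a paper label, 56 mm across, 80 mm high, 250 g, origin at the centre of its underside, z up. At the start it stands on the cabinet over the switch.
- float: plasterer's wooden hand float, lying flat: plate 130 (x) by 180 (y) by 12 mm, 280 g, origin at the centre of the plate's underside, z up. Handle: a bar 110 mm long along y, 26 mm wide (x), from 38 to 62 mm above the underside, on two feet 20 mm long centred 40 mm either side of the middle. At the start it lies on the cabinet over a port.
- tray: fixed grey plastic tray, 220 (x) by 230 (y) mm outside, walls 5 mm thick and 32 mm high, floor 5 mm thick, origin at the centre of its underside; to the left or right of the cabinet
- board: fixed wooden ware board, 200 (x) by 220 (y) mm, its top 30 mm above the table, origin on the table under its centre; on the other side of the cabinet from the tray
- cast_column: white plaster column: shaft 33 mm across from 14 to 62 mm up, base disc 44 mm and head 42 mm across. Stands on its own base, height 75 mm, origin at the centre of its underside, z up. Starts on one of the three pedestals in the cabinet (which one varies), within 8 mm of the port's centre line; may be absent.
- cast_arch: white plaster arch: 60 mm wide (along its x), 28 mm thick (along its y), on a base 64 by 36 by 8 mm. Stands on its own base, height 75 mm, origin at the centre of its underside, z up. Starts on one of the three pedestals in the cabinet (which one varies), within 8 mm of the port's centre line; may be absent.
- cast_totem: white plaster totem of lumpy outline: square base 40 mm wide and 16 mm high, body about 32 mm across between 37 and 53 mm up. Stands on its own base, height 75 mm, origin at the centre of its underside, z up. Starts on one of the three pedestals in the cabinet (which one varies), within 8 mm of the port's centre line; may be absent.
- pot: bystander: white ceramic cup, 80 mm across, 85 mm high, standing upright opposite the screwdriver stand; leave alone (origin under its centre)
- brush: bystander: brush 200 mm long lying beside the left-hand tray or board; leave alone
- sanding_block: bystander: cork block 90 by 50 by 30 mm on the right-hand side; leave alone
- pigment_jar: bystander: jar 66 mm across, 90 mm high; leave alone
- pebble: bystander: rounded stone 84 mm across, 46 mm high; leave alone
- paint_bottle: bystander: bottle 60 mm across, 150 mm high; leave alone

How it is judged:
By the outcome, as a careful person would: the job done as asked, in the order asked, and still so for the second after the job is handed in, with the robot touching nothing.
Of cast_column, cast_arch, cast_totem only 2 to 3 are there at a start; the rules pass over those that are not, and their reading is None.
At some moment in a run one of tin, float may be knocked a few centimetres aside while the robot is not near it.
It also fails if it takes over 210 s, if anything falls off the work surface, if the arm or the gripper's body presses on something with over 40 N, if the wrist force passes 120 N, or if a joint passes its speed limit or range.

ROBOT

A 7-joint arm with a two-finger parallel gripper is mounted at the origin on the work surface. World frame = base frame: x ahead of the robot, y to its left, z up, the work surface at z = 0. Lengths are in m, angles in degrees, forces in N, time in s.
With the tool pointing down it reaches from about 0.4 to 0.85 m from the base axis. Payload 10.4 kg.
Tool frame: the origin (TCP) lies on the centre line of the jaws, within the pads' length; the fingertips stand 19 mm ahead of it and the grasp point (between the pads) is the TCP (bot.tip_reach is the z of the fingertips in the tool frame, in m); z points along the fingers, y is the line along which they close (so a half turn about z gives the same grasp; the last joint's range is limited). The gripper opens to 87 mm and grips with 3 to 60 N. Pads are 19 mm wide; open, the fingers measure 117 mm over their backs; the gripper's body (75 mm by 190 mm) begins 51 mm behind the grasp point.
Start: joints at [-1.295, 19.034, -3.707, 83.658, 1.238, 77.344, -5.071], TCP at [0.625, 0, 0.242] pointing down, gripper open.
Joint ranges: [-148.97, 148.97], [-28.65, 121.19], [-84.17, 76.75], [9.2, 138.47], [-72.65, 252.65], [3.7, 117.97], [-149.18, 149.18]. Speed limits (degrees/s): [127.2, 127.2, 159.86, 159.86, 180, 180, 180].

INTERFACE

Orientations are given as a 3x3 rotation matrix whose columns are the frame's x, y, z axes.
In Python, from bench import readout, eyes, bot gives the robot as it stands.
- The arm moves only by the tool arm_command, never from a script. Its argument "motion" is a list of rows, each an object of numbers: "dx", "dy", "dz": the shift along the tool's x, y, z in cm; "rx", "ry", "rz": the turn, a rotation vector about the tool's x, y, z in degrees; "claw": the closure, from 0 (fully open) to 1 (shut). A call has 1 to 12 rows; each row shifts and turns the commanded pose from where the row before left it, along the tool's axes as they then stand; what a row does not reach is not made up. A row lasts 1/12 s, in which the tool goes at most 41.7 mm and 7.16 degrees, less where a joint would pass 70% of its speed; a pose out of reach is approached as far as the arm can. A call is refused whole if a number of a shift passes 4.17 or a number of a turn 7.16, either way. A call with a gripper value outside its range is refused whole. The fingers move at their own pace and stop on an object; "newtons" is the grip in N (left out, the last holds). Time passes only in rows, so rows that do not move let the fingers close. It gives the time, the measured TCP pose, the force, the opening and the grip force at its end, in the units of the state.
- readout.observe(): the state, without advancing time (a new reading comes with each control period).
- eyes.snapshot(name): name is "scene" or "side" or "wrist"; returns (picture, depth): 480x640x3 uint8, red, green, blue; 480x640 float32, m along the optical axis (not along the pixel's ray), 0 where there is no reading.
- eyes.camera_model(name): a dict with "K" (3x3 intrinsics, pixels), "pose" (4x4, takes a point from camera to world coordinates). Camera axes: x right, y down, z forward; pixel columns grow to the right and rows downward; lengths in m; the calibration is good to about 2 mm. A picture is of the moment at which its call begins: read the wrist's pose just before it. camera_model takes no time and is no camera call; for the wrist camera it gives the pose at the moment of the call.
- bot.sign_off(): hands the job in; it is judged then, once.
The state is a dict: "time": time; "joint_pos": joint angles; "dq": joint speeds; "tau": joint torques, N m; "position": TCP position; "ee_rot": TCP orientation; "contact_force": force on the tool from outside, world axes, zero at the start; "ft_torque": the same for the moment, N m; "grip_width": finger opening in m; "finger_force": force on a finger pad.
Only numpy, scipy, OpenCV 4.12 (cv2) and the standard library are available. Lean on these libraries where they do the work, as an engineer would, in place of code of your own. Each camera call takes 0.05 s, during which the arm holds its last target. There are 200 camera calls.

## Working session

There is one attempt and no reset: what is moved stays moved. The work goes in short steps, Python scripts to look and compute and a tool call to move; the robot and the scene stay as the last step left them, time stands still between calls to the robot, and variables do not carry over. Pictures are saved under pics/ and viewed, at most 17 in all, crops included, and the job is handed in when it is done.

Besides the shell and the picture viewer there is one more tool, called after ">>>" as name([rows], argument=value, ...), one row to a line, values as JSON. arm_command: Moves the arm, as the interface text tells. Its arguments: {"type":"object","properties":{"motion":{"type":"array","items":{"type":"object","properties":{"dx":{"type":"number"},"dy":{"type":"number"},"dz":{"type":"number"},"rx":{"type":"number"},"ry":{"type":"number"},"rz":{"type":"number"},"claw":{"type":"number"}}}},"newtons":{"type":"number"}},"required":["motion"]}

```bash
ls; mkdir -p pics; cat > h.py <<'E'
import numpy as np, cv2
from bench import readout, eyes, bot
def snap(n,f=None):
    M=eyes.camera_model(n); p,d=eyes.snapshot(n)
    if f: cv2.imwrite('pics/'+f,p[:,:,::-1])
    return p,d,M
def cloud(d,M):
    K=M['K'];v,u=np.mgrid[:480,:640]
    P=np.stack([(u-K[0,2])/K[0,0]*d,(v-K[1,2])/K[1,1]*d,d],-1)
    W=P@M['pose'][:3,:3].T+M['pose'][:3,3]
    W[d==0]=np.nan
    return W
def onplane(M,u,v,z):
    r=M['pose'][:3,:3]@np.linalg.inv(M['K'])@np.array([u,v,1.]);o=M['pose'][:3,3]
    return o+r*(z-o[2])/r[2]
E
python3 - <<'E'
from h import *
s=readout.observe();print({k:np.round(v,3) for k,v in s.items()})
a=snap('scene','s0.png');b=snap('side','d0.png')
for n,x in(('s',a),('d',b)):
    np.savez(n+'0.npz',p=x[0],d=x[1],K=x[2]['K'],pose=x[2]['pose']);print(np.round(x[2]['pose'],3),np.round(x[2]['K'],1))
E
```

```text
pics
{'time': np.float64(0.0), 'joint_pos': array([-1.296, 19.075, -3.706, 83.707,  1.237, 77.344, -5.072]), 'dq': array([-0.062,  0.088,  0.031, -0.069,  0.023,  0.017, -0.011]), 'tau': array([-0.0000e+00, -6.2325e+01,  2.4000e-02, -3.8989e+01, -6.1000e-02,
        4.0000e-02,  0.0000e+00]), 'position': array([0.625, 0.   , 0.241]), 'ee_rot': array([[-0.   ,  1.   , -0.001],
       [ 1.   ,  0.   , -0.   ],
       [-0.   , -0.001, -1.   ]]), 'contact_force': array([-0.292,  0.12 , -1.179]), 'ft_torque': array([-0.02 ,  0.003,  0.053]), 'finger_force': np.float64(0.0), 'grip_width': np.float64(0.087)}
[[ 0.733  0.581 -0.354  1.007]
 [ 0.681 -0.629  0.376 -0.502]
 [-0.004 -0.516 -0.856  1.21 ]
 [ 0.     0.     0.     1.   ]] [[471.2   0.  318.4]
 [  0.  471.2 236.7]
 [  0.    0.    1. ]]
[[ 0.705 -0.45   0.548 -0.246]
 [-0.709 -0.47   0.526 -0.745]
 [ 0.021 -0.759 -0.65   1.022]
 [ 0.     0.     0.     1.   ]] [[439.4   0.  317. ]
 [  0.  439.4 246.9]
 [  0.    0.    1. ]]
```

View pics/s0.png

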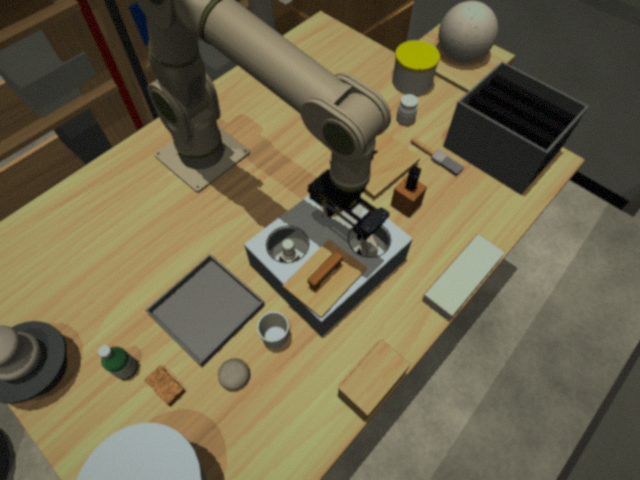

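View pics/d0.png

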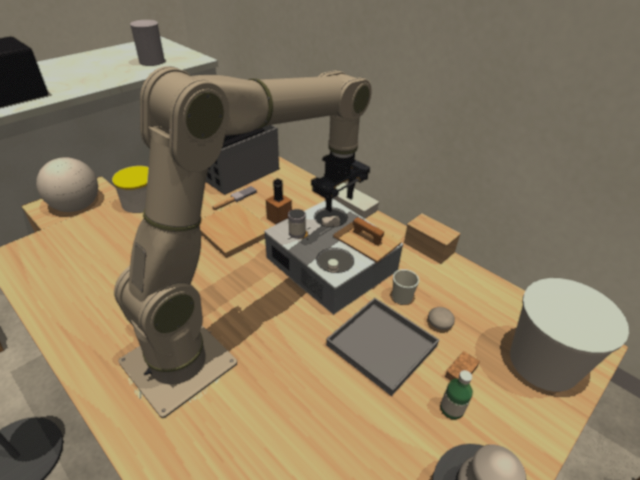

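The scene view (s0) shows the tray right of the cabinet around (205,308). The float lies over the far right port at (325,270), the near right port is at (288,245), the far left port at (370,240), and the stand with the driver is at (410,190). The side view (d0) shows the tin at (297,222) and the board left of the cabinet at (235,225).

```bash
cat > ortho.py <<'E'
from h import *
def ortho(srcs,x0=.35,x1=1.0,y0=-.5,y1=.5,r=.002):
    H=np.full((int((x1-x0)/r),int((y1-y0)/r)),np.nan);C=np.zeros(H.shape+(3,),np.uint8)
    for p,d,M in srcs:
        W=cloud(d,M).reshape(-1,3);c=p.reshape(-1,3)
        i=((x1-W[:,0])/r);j=((y1-W[:,1])/r)
        ok=np.isfinite(i)&(i>=0)&(j>=0)&(i<H.shape[0])&(j<H.shape[1])&(W[:,2]<.35)
        i=i[ok].astype(int);j=j[ok].astype(int);W=W[ok];c=c[ok]
        o=np.argsort(W[:,2]);i,j,W,c=i[o],j[o],W[o],c[o]
        g=~(H[i,j]>W[:,2]);H[i[g],j[g]]=W[g,2];C[i[g],j[g]]=c[g]
    return H,C
E
python3 - <<'E'
from ortho import *
S=[]
for n in 'sd':
    f=np.load(n+'0.npz');S.append((f['p'],f['d'],{'K':f['K'],'pose':f['pose']}))
H,C=ortho(S,r=.002)
cm=cv2.applyColorMap(np.uint8(np.clip(np.nan_to_num(H)/.2,0,1)*255),cv2.COLORMAP_JET);cm[np.isnan(H)]=0
im=np.vstack([C[:,:,::-1],cm])
im=cv2.resize(im,None,fx=.9,fy=.9);im=im[:600]
cv2.imwrite('pics/o0.png',im)
for n,s in zip('sd',S):
    W=cloud(s[1],s[2]).reshape(-1,3)
    t=(abs(W[:,2]-.12)<.005)&(W[:,0]>.35)&(W[:,0]<1)&(abs(W[:,1])<.4)
    q=W[t];print(n,len(q),np.median(q[:,2]),q.min(0),q.max(0),cv2.minAreaRect(q[:,:2].astype(np.float32)))
    tb=(abs(W[:,2])<.01)&(W[:,0]>.35)&(W[:,0]<1)&(abs(W[:,1])<.5);print('table z',np.median(W[tb,2]))
    t=(abs(W[:,2]-.182)<.006)&(W[:,0]>.5)&(W[:,0]<1)&(abs(W[:,1])<.2);q=W[t]
    print('float handle z182',cv2.minAreaRect(q[:,:2].astype(np.float32)))
    t=(abs(W[:,2]-.132)<.004)&(W[:,0]>.5)&(W[:,0]<1)&(abs(W[:,1])<.2);q=W[t]
    print('float plate',cv2.minAreaRect(q[:,:2].astype(np.float32)))
    t=(abs(W[:,2]-.2)<.005)&(W[:,0]>.4)&(W[:,0]<.75)&(abs(W[:,1])<.2);q=W[t]
    if len(q)>5:print('tin top',cv2.minAreaRect(q[:,:2].astype(np.float32)))
E
```

```text
s 4989 0.1209491291845659 [ 0.4251524  -0.19516755  0.11500173] [0.744805   0.30775948 0.12499717] ((0.5886690020561218, 0.058860570192337036), (0.503247082233429, 0.3034500777721405), 86.29560089111328)
table z 0.0016329025396968344
float handle z182 ((0.6533455848693848, -0.10394303500652313), (0.02551952749490738, 0.11074919253587723), 1.0917359590530396)
float plate ((0.6185414791107178, -0.03743366897106171), (0.1962706297636032, 0.336540549993515), 9.786428451538086)
d 3164 0.1219379933553793 [ 0.42181395 -0.19526645  0.11506897] [0.74760827 0.30949264 0.12499818] ((0.5904144048690796, 0.059935376048088074), (0.5010005235671997, 0.30928874015808105), 86.01223754882812)
table z 0.0032510493055508682
float handle z182 ((0.6028610467910767, -0.03571479022502899), (0.07390611618757248, 0.26535549759864807), 33.09666442871094)
float plate ((0.6431718468666077, -0.04894253611564636), (0.200959712266922, 0.3133883774280548), 19.233522415161133)
tin top ((0.5117834210395813, 0.0752701461315155), (0.0530698299407959, 0.053956303745508194), 27.16131591796875)
```

View pics/o0.png

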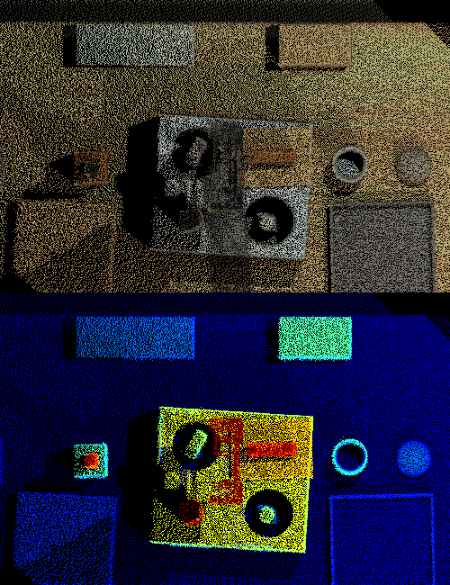

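The map shows the cabinet yawed a few degrees, an arch in the far left port and another cast in the near right port. Now I'll fit the poses.

```bash
python3 - <<'E'
from ortho import *
S=[]
for n in 'sd':
    f=np.load(n+'0.npz');S.append((f['p'],f['d'],{'K':f['K'],'pose':f['pose']}))
def rect(name,z,tol,xr,yr):
    for n,s in zip('sd',S):
        W=cloud(s[1],s[2]).reshape(-1,3)
        q=W[(abs(W[:,2]-z)<tol)&(W[:,0]>xr[0])&(W[:,0]<xr[1])&(W[:,1]>yr[0])&(W[:,1]<yr[1])]
        if len(q)>5:print(name,n,len(q),np.round(np.median(q,0),4),np.round(np.array(sum([list(t) if hasattr(t,'__len__') else [t] for t in cv2.minAreaRect(q[:,:2].astype(np.float32))],[])),4))
rect('cab',.12,.004,(.35,.9),(-.22,.19))
rect('stand',.09,.004,(.5,.75),(.22,.4))
rect('handle top',.175,.004,(.55,.75),(.22,.4))
rect('board',.03,.006,(.2,.62),(.2,.6))
rect('traywall',.032,.004,(.2,.6),(-.52,-.2))
rect('trayfloor',.006,.004,(.25,.52),(-.47,-.25))
rect('castFL',.11,.012,(.65,.72),(0.03,.12))
rect('castNR',.11,.008,(.46,.56),(-.14,-.05))
rect('castNRany',.11,.045,(.45,.57),(-.14,-.05))
rect('plate',.132,.003,(.58,.75),(-.25,-.03))
rect('pot',.085,.004,(.6,.72),(-.32,-.2))
H,C=ortho(S,x0=.2,x1=.8,y0=-.5,y1=.5,r=.0025)
cv2.imwrite('pics/o1.png',cv2.resize(C[:,:,::-1],None,fx=2,fy=2))
E
```

```text
cab s 4585 [ 0.5641 -0.008   0.1208] [ 5.83700e-01 -1.86000e-02  3.47600e-01  3.03500e-01  8.62956e+01]
cab d 2722 [ 0.5232 -0.0024  0.1217] [ 5.83700e-01 -1.57000e-02  3.49300e-01  3.06200e-01  8.61376e+01]
stand s 283 [0.6368 0.2866 0.0908] [0.6271 0.2981 0.0711 0.0754 1.2354]
stand d 140 [0.61   0.2856 0.0913] [6.25100e-01 2.97300e-01 7.34000e-02 7.31000e-02 8.83345e+01]
handle top s 74 [0.6282 0.2971 0.1751] [0.6275 0.2978 0.0281 0.0285 5.1636]
handle top d 33 [0.6239 0.2952 0.1761] [0.6224 0.2986 0.0281 0.0265 2.1534]
board s 1844 [0.5016 0.3884 0.0309] [ 0.4935  0.4163  0.3497  0.2706 86.2392]
board d 2053 [0.4487 0.3468 0.0322] [0.4807 0.4204 0.2769 0.3557 0.1379]
traywall s 638 [ 0.4598 -0.3631  0.0323] [ 0.4623 -0.3485  0.2688  0.2305  1.7519]
traywall d 671 [ 0.4348 -0.3777  0.0325] [ 0.4645 -0.3483  0.2732  0.2316  1.2701]
trayfloor s 4946 [ 0.4175 -0.3606  0.0059] [ 0.385  -0.3601  0.2699  0.2199  0.0235]
trayfloor d 4548 [ 0.4005 -0.3627  0.0061] [ 0.385  -0.36    0.2699  0.2199  0.0257]
castFL s 273 [0.6828 0.064  0.1123] [6.8650e-01 7.6200e-02 8.8200e-02 6.8400e-02 8.7707e+01]
castFL d 123 [0.674  0.0599 0.1122] [6.84600e-01 7.54000e-02 8.89000e-02 6.93000e-02 8.97587e+01]
castNR s 131 [ 0.5059 -0.093   0.1109] [ 0.5078 -0.0919  0.0874  0.0979 85.6102]
castNR d 93 [ 0.5036 -0.0939  0.1124] [ 0.5334 -0.0849  0.0735  0.0763 63.1093]
castNRany s 500 [ 0.5103 -0.0943  0.1183] [ 0.51   -0.0947  0.1198  0.0893  0.0048]
castNRany d 325 [ 0.5047 -0.0953  0.1193] [ 5.10000e-01 -9.50000e-02  8.96000e-02  1.19600e-01  8.98639e+01]
plate s 1915 [ 0.666  -0.124   0.1327] [ 0.6521 -0.1114  0.1309  0.1651  1.378 ]
plate d 680 [ 0.628  -0.1363  0.1333] [ 0.6488 -0.1117  0.136   0.1637  1.6426]
pot s 152 [ 0.6392 -0.2775  0.0852] [ 0.637  -0.2781  0.074   0.0787  0.356 ]
pot d 106 [ 0.642  -0.2858  0.0849] [ 6.37600e-01 -2.76800e-01  8.09000e-02  7.48000e-02  8.93215e+01]
```

View pics/o1.png

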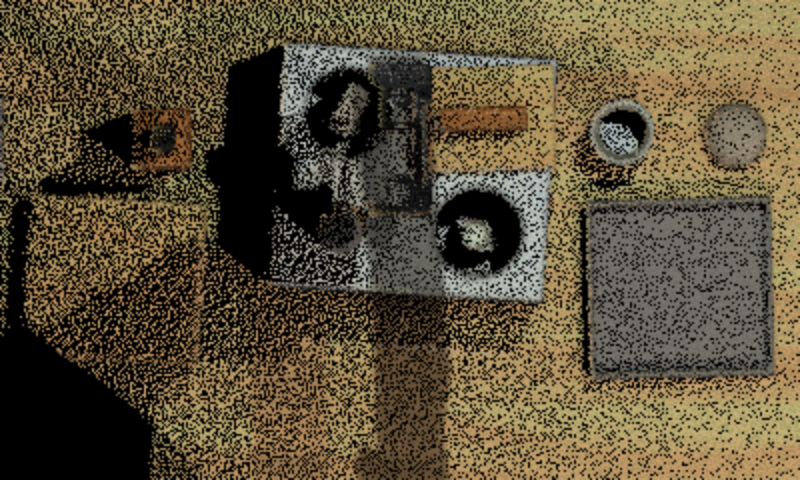

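Ortho view: tray centre is about (0.440,-0.348), at px (678,288). Board centre is about (0.455,0.358), at px (113,277). Cabinet centre is about (0.584,-0.0175) with yaw −3.75°, and the float handle is at (0.653,-0.104). I'll grasp the float by its bar first.

>>> arm_command([
  {"dx":-2.6,"dy":0.7,"claw":0},
  {"dx":-2.6,"dy":0.7,"rz":-1.3},
  {"dx":-2.6,"dy":0.7},
  {"dx":-2.6,"dy":0.7},
  {"dz":1.7},
  {"dz":1.8},
  {"dz":1.8},
  {"dz":1.8},
  {"claw":0.8},
  {"claw":0.8},
  {"claw":0.8},
  {"claw":0.8},
], newtons=35)

```text
invalid input
```

>>> arm_command([
  {"dx":-2.6,"dy":0.7},
  {"dx":-2.6,"dy":0.7,"rz":-1.3},
  {"dx":-2.6,"dy":0.7},
  {"dx":-2.6,"dy":0.7},
  {"dz":1.7},
  {"dz":1.8},
  {"dz":1.8},
  {"dz":1.8},
])

```text
invalid input
```

>>> arm_command([
  {"dx":-2.6,"dy":0.7,"dz":0.0,"rx":0.0,"ry":0.0,"rz":0.0,"claw":0.0},
], newtons=35)

```text
time: 0.18
position: [0.6314, -0.0199, 0.2413]
ee_rot: [[-0.008, 1.0, -0.001], [1.0, 0.008, 0.003], [0.003, -0.001, -1.0]]
contact_force: [0.3, 1.7, -0.1]
grip_width: 0.0872
finger_force: 0.0
```

>>> arm_command([
  {"dx":-2.6,"dy":0.7,"dz":0,"rx":0,"ry":0,"rz":0,"claw":0},
  {"dx":-2.6,"dy":0.7,"dz":0,"rx":0,"ry":0,"rz":-1.3,"claw":0},
  {"dx":-2.6,"dy":0.7,"dz":0,"rx":0,"ry":0,"rz":0,"claw":0},
  {"dx":0,"dy":0,"dz":1.7,"rx":0,"ry":0,"rz":0,"claw":0},
  {"dx":0,"dy":0,"dz":1.8,"rx":0,"ry":0,"rz":0,"claw":0},
  {"dx":0,"dy":0,"dz":1.8,"rx":0,"ry":0,"rz":0,"claw":0},
  {"dx":0,"dy":0,"dz":1.8,"rx":0,"ry":0,"rz":0,"claw":0},
  {"dx":0,"dy":0,"dz":0,"rx":0,"ry":0,"rz":0,"claw":0},
], newtons=35)

```text
time: 0.85
position: [0.6515, -0.1036, 0.1661]
ee_rot: [[-0.023, 1.0, -0.007], [1.0, 0.023, 0.001], [0.001, -0.007, -1.0]]
contact_force: [-0.3, 0.4, -1.3]
grip_width: 0.0869
finger_force: 0.0
```

>>> arm_command([
  {"dx":0,"dy":0,"dz":0,"rx":0,"ry":0,"rz":0,"claw":1},
  {"dx":0,"dy":0,"dz":0,"rx":0,"ry":0,"rz":0,"claw":1},
  {"dx":0,"dy":0,"dz":0,"rx":0,"ry":0,"rz":0,"claw":1},
  {"dx":0,"dy":0,"dz":0,"rx":0,"ry":0,"rz":0,"claw":1},
  {"dx":0,"dy":0,"dz":0,"rx":0,"ry":0,"rz":0,"claw":1},
  {"dx":0,"dy":0,"dz":-1,"rx":0,"ry":0,"rz":0,"claw":1},
  {"dx":0,"dy":0,"dz":-2,"rx":0,"ry":0,"rz":0,"claw":1},
  {"dx":0,"dy":0,"dz":-2,"rx":0,"ry":0,"rz":0,"claw":1},
  {"dx":0,"dy":0,"dz":-1,"rx":0,"ry":0,"rz":0,"claw":1},
], newtons=35)

```text
time: 1.6
position: [0.6545, -0.1039, 0.2343]
ee_rot: [[-0.023, 1.0, 0.004], [1.0, 0.023, -0.0], [-0.0, 0.004, -1.0]]
contact_force: [0.5, 0.2, 0.6]
grip_width: 0.035
finger_force: 0.0
```

>>> arm_command([
  {"dx":-1.5,"dy":-1.14,"dz":0,"rx":0,"ry":0,"rz":0,"claw":1},
  {"dx":-3,"dy":-2.28,"dz":0,"rx":0,"ry":0,"rz":0,"claw":1},
  {"dx":-3,"dy":-2.28,"dz":0,"rx":0,"ry":0,"rz":0,"claw":1},
  {"dx":-3,"dy":-2.28,"dz":0,"rx":0,"ry":0,"rz":0,"claw":1},
  {"dx":-3,"dy":-2.28,"dz":0,"rx":0,"ry":0,"rz":0,"claw":1},
  {"dx":-3,"dy":-2.28,"dz":0,"rx":0,"ry":0,"rz":0,"claw":1},
  {"dx":-3,"dy":-2.28,"dz":0,"rx":0,"ry":0,"rz":0,"claw":1},
  {"dx":-3,"dy":-2.28,"dz":0,"rx":0,"ry":0,"rz":0,"claw":1},
  {"dx":-1.5,"dy":-1.14,"dz":0,"rx":0,"ry":0,"rz":0,"claw":1},
  {"dx":0,"dy":0,"dz":0,"rx":0,"ry":0,"rz":0,"claw":1},
  {"dx":0,"dy":0,"dz":0,"rx":0,"ry":0,"rz":0,"claw":1},
], newtons=35)

```text
time: 2.52
position: [0.476, -0.3489, 0.231]
ee_rot: [[-0.02, 1.0, 0.001], [1.0, 0.02, -0.0], [-0.0, 0.001, -1.0]]
contact_force: [-0.5, 0.6, -0.1]
grip_width: 0.0006
finger_force: 0.0
```

The fingers close slowly, at about 70 mm/s, so the float was left behind. I'll go back with the gripper open.

>>> arm_command([
  {"dx":1.5,"dy":1.14,"dz":0,"rx":0,"ry":0,"rz":0,"claw":0},
  {"dx":3,"dy":2.28,"dz":0,"rx":0,"ry":0,"rz":0,"claw":0},
  {"dx":3,"dy":2.28,"dz":0,"rx":0,"ry":0,"rz":0,"claw":0},
  {"dx":3,"dy":2.28,"dz":0,"rx":0,"ry":0,"rz":0,"claw":0},
  {"dx":3,"dy":2.28,"dz":0,"rx":0,"ry":0,"rz":0,"claw":0},
  {"dx":3,"dy":2.28,"dz":0,"rx":0,"ry":0,"rz":0,"claw":0},
  {"dx":3,"dy":2.28,"dz":0,"rx":0,"ry":0,"rz":0,"claw":0},
  {"dx":3,"dy":2.28,"dz":0,"rx":0,"ry":0,"rz":0,"claw":0},
  {"dx":1.5,"dy":1.14,"dz":0,"rx":0,"ry":0,"rz":0,"claw":0},
  {"dx":0,"dy":0,"dz":0,"rx":0,"ry":0,"rz":0,"claw":0},
  {"dx":0,"dy":0,"dz":0,"rx":0,"ry":0,"rz":0,"claw":0},
  {"dx":0,"dy":0,"dz":0,"rx":0,"ry":0,"rz":0,"claw":0},
], newtons=35)

```text
time: 3.52
position: [0.6535, -0.1036, 0.2306]
ee_rot: [[-0.023, 1.0, -0.0], [1.0, 0.023, -0.0], [-0.0, -0.0, -1.0]]
contact_force: [-0.5, -0.8, 0.1]
grip_width: 0.0728
finger_force: 0.0
```

```bash
cat > meas.py <<'E'
from ortho import *
def rects(S,name,z,tol,xr,yr):
    for i,s in enumerate(S):
        W=cloud(s[1],s[2]).reshape(-1,3)
        q=W[(abs(W[:,2]-z)<tol)&(W[:,0]>xr[0])&(W[:,0]<xr[1])&(W[:,1]>yr[0])&(W[:,1]<yr[1])]
        if len(q)>5:
            r=cv2.minAreaRect(q[:,:2].astype(np.float32))
            print(name,i,len(q),'med',np.round(np.median(q,0),4),'rect',np.round(r[0],4),np.round(r[1],4),round(r[2],1))
E
python3 - <<'E'
from meas import *
S=[snap(n) for n in('scene','side')]
rects(S,'handle',.182,.004,(.58,.75),(-.2,-.03))
rects(S,'plate',.132,.003,(.58,.75),(-.25,-.03))
rects(S,'tin',.2,.004,(.44,.6),(0,.16))
s=readout.observe();print(s['position'],s['grip_width'],s['time'])
E
```

```text
handle 0 256 med [ 0.6519 -0.1228  0.1828] rect [ 0.653  -0.1036] [0.0252 0.1101] 1.4
handle 1 147 med [ 0.6469 -0.1172  0.183 ] rect [ 0.6486 -0.1034] [0.0293 0.1095] 4.5
plate 0 1675 med [ 0.6662 -0.1369  0.1326] rect [ 0.652 -0.112] [0.1312 0.1649] 1.4
plate 1 690 med [ 0.6281 -0.1339  0.1334] rect [ 0.6492 -0.1108] [0.1321 0.1662] 2.0
tin 1 118 med [0.508 0.071 0.202] rect [0.5117 0.0768] [0.0543 0.0505] 46.1
[ 0.65321772 -0.10484308  0.23082235] 0.08057944557860354 3.6167
```

Float unmoved. I'll descend, then close fully before lifting.

>>> arm_command([
  {"dx":0,"dy":0,"dz":2,"rx":0,"ry":0,"rz":0,"claw":0},
  {"dx":0,"dy":0,"dz":2.2,"rx":0,"ry":0,"rz":0,"claw":0},
  {"dx":0,"dy":0,"dz":2,"rx":0,"ry":0,"rz":0,"claw":0},
  {"dx":0,"dy":0,"dz":0,"rx":0,"ry":0,"rz":0,"claw":1},
  {"dx":0,"dy":0,"dz":0,"rx":0,"ry":0,"rz":0,"claw":1},
  {"dx":0,"dy":0,"dz":0,"rx":0,"ry":0,"rz":0,"claw":1},
  {"dx":0,"dy":0,"dz":0,"rx":0,"ry":0,"rz":0,"claw":1},
  {"dx":0,"dy":0,"dz":0,"rx":0,"ry":0,"rz":0,"claw":1},
  {"dx":0,"dy":0,"dz":0,"rx":0,"ry":0,"rz":0,"claw":1},
  {"dx":0,"dy":0,"dz":0,"rx":0,"ry":0,"rz":0,"claw":1},
  {"dx":0,"dy":0,"dz":0,"rx":0,"ry":0,"rz":0,"claw":1},
  {"dx":0,"dy":0,"dz":0,"rx":0,"ry":0,"rz":0,"claw":1},
], newtons=35)

```text
time: 4.62
position: [0.6536, -0.1038, 0.1687]
ee_rot: [[-0.023, 1.0, 0.0], [1.0, 0.023, 0.0], [-0.0, 0.0, -1.0]]
contact_force: [-0.6, 0.0, 0.3]
grip_width: 0.035
finger_force: 0.0
```

>>> arm_command([
  {"dx":0,"dy":0,"dz":0,"rx":0,"ry":0,"rz":0,"claw":1},
  {"dx":0,"dy":0,"dz":0,"rx":0,"ry":0,"rz":0,"claw":1},
  {"dx":0,"dy":0,"dz":-1,"rx":0,"ry":0,"rz":0,"claw":1},
  {"dx":0,"dy":0,"dz":-2,"rx":0,"ry":0,"rz":0,"claw":1},
  {"dx":0,"dy":0,"dz":-2,"rx":0,"ry":0,"rz":0,"claw":1},
  {"dx":0,"dy":0,"dz":-1,"rx":0,"ry":0,"rz":0,"claw":1},
  {"dx":0,"dy":0,"dz":0,"rx":0,"ry":0,"rz":0,"claw":1},
], newtons=35)

```text
time: 5.2
position: [0.6547, -0.104, 0.2316]
ee_rot: [[-0.023, 1.0, 0.004], [1.0, 0.023, -0.0], [-0.0, 0.004, -1.0]]
contact_force: [1.1, -0.4, -2.6]
grip_width: 0.0255
finger_force: 35.0
```

>>> arm_command([
  {"dx":-1.5,"dy":-1.14,"dz":0,"rx":0,"ry":0,"rz":0,"claw":1},
  {"dx":-3,"dy":-2.28,"dz":0,"rx":0,"ry":0,"rz":0,"claw":1},
  {"dx":-3,"dy":-2.28,"dz":0,"rx":0,"ry":0,"rz":0,"claw":1},
  {"dx":-3,"dy":-2.28,"dz":0,"rx":0,"ry":0,"rz":0,"claw":1},
  {"dx":-3,"dy":-2.28,"dz":0,"rx":0,"ry":0,"rz":0,"claw":1},
  {"dx":-3,"dy":-2.28,"dz":0,"rx":0,"ry":0,"rz":0,"claw":1},
  {"dx":-3,"dy":-2.28,"dz":0,"rx":0,"ry":0,"rz":0,"claw":1},
  {"dx":-3,"dy":-2.28,"dz":0,"rx":0,"ry":0,"rz":0,"claw":1},
  {"dx":-1.5,"dy":-1.14,"dz":0,"rx":0,"ry":0,"rz":0,"claw":1},
  {"dx":0,"dy":0,"dz":3,"rx":0,"ry":0,"rz":0,"claw":1},
  {"dx":0,"dy":0,"dz":4,"rx":0,"ry":0,"rz":0,"claw":1},
  {"dx":0,"dy":0,"dz":3,"rx":0,"ry":0,"rz":0,"claw":1},
], newtons=35)

```text
time: 6.2
position: [0.4754, -0.3476, 0.1254]
ee_rot: [[-0.022, 1.0, -0.001], [1.0, 0.022, 0.001], [0.001, -0.001, -1.0]]
contact_force: [0.3, 0.5, -5.4]
grip_width: 0.0254
finger_force: 35.0
```

```bash
python3 - <<'E'
from meas import *
S=[snap(n) for n in('scene','side')]
s=readout.observe();p=s['position'];print(p,s['contact_force'],s['finger_force'],s['time'])
rects(S,'plate',p[2]-.037,.004,(.36,.62),(-.5,-.2))
rects(S,'wall',.032,.004,(.31,.38),(-.5,-.2))
rects(S,'tin',.2,.004,(.44,.6),(0,.16))
E
```

```text
[ 0.47319367 -0.34561431  0.1223641 ] [-0.21228239 -0.11996697 -3.72556261] 34.99223889783025 6.3
plate 0 884 med [ 0.4985 -0.3759  0.088 ] rect [ 0.5161 -0.3397] [0.2144 0.1911] 2.1
plate 1 1419 med [ 0.4423 -0.3777  0.0846] rect [ 0.4706 -0.3442] [0.1336 0.1813] 2.3
wall 0 134 med [ 0.3364 -0.4086  0.032 ] rect [ 0.3536 -0.352 ] [0.2297 0.0485] 89.6
wall 1 259 med [ 0.3324 -0.3586  0.0326] rect [ 0.3525 -0.3512] [0.052  0.2308] 0.3
tin 0 242 med [0.5157 0.0743 0.2014] rect [0.5147 0.0762] [0.0549 0.0556] 3.4
tin 1 109 med [0.5101 0.0724 0.2022] rect [0.5117 0.0768] [0.0582 0.0504] 46.1
```

>>> arm_command([
  {"dx":0,"dy":0,"dz":2.5,"rx":0,"ry":0,"rz":0,"claw":1},
  {"dx":0,"dy":0,"dz":2.5,"rx":0,"ry":0,"rz":0,"claw":1},
  {"dx":0,"dy":0,"dz":1.2,"rx":0,"ry":0,"rz":0,"claw":1},
  {"dx":0,"dy":0,"dz":0.5,"rx":0,"ry":0,"rz":0,"claw":1},
  {"dx":0,"dy":0,"dz":0,"rx":0,"ry":0,"rz":0,"claw":1},
  {"dx":0,"dy":0,"dz":0,"rx":0,"ry":0,"rz":0,"claw":0.5},
  {"dx":0,"dy":0,"dz":0,"rx":0,"ry":0,"rz":0,"claw":0.3},
  {"dx":0,"dy":0,"dz":0,"rx":0,"ry":0,"rz":0,"claw":0.3},
  {"dx":0,"dy":0,"dz":0,"rx":0,"ry":0,"rz":0,"claw":0.3},
  {"dx":0,"dy":0,"dz":0,"rx":0,"ry":0,"rz":0,"claw":0.3},
], newtons=35)

```text
time: 7.13
position: [0.4771, -0.3482, 0.0624]
ee_rot: [[-0.023, 1.0, 0.001], [1.0, 0.023, -0.001], [-0.001, 0.001, -1.0]]
contact_force: [0.4, 0.2, -0.4]
grip_width: 0.0508
finger_force: 0.0
```

>>> arm_command([
  {"dx":0,"dy":0,"dz":-2,"rx":0,"ry":0,"rz":0,"claw":0},
  {"dx":0,"dy":0,"dz":-4.1,"rx":0,"ry":0,"rz":0,"claw":0},
  {"dx":0,"dy":0,"dz":-4.1,"rx":0,"ry":0,"rz":0,"claw":0},
  {"dx":0,"dy":0,"dz":-4.1,"rx":0,"ry":0,"rz":0,"claw":0},
  {"dx":0,"dy":0,"dz":-4.1,"rx":0,"ry":0,"rz":0,"claw":0},
  {"dx":0,"dy":0,"dz":-2,"rx":0,"ry":0,"rz":0,"claw":0},
], newtons=35)

```text
time: 7.63
position: [0.4777, -0.3487, 0.2718]
ee_rot: [[-0.022, 1.0, 0.006], [1.0, 0.022, -0.004], [-0.004, 0.006, -1.0]]
contact_force: [1.2, -0.1, 0.5]
grip_width: 0.0854
finger_force: 0.0
```

>>> arm_command([
  {"dx":2.5,"dy":0.3,"dz":0,"rx":0,"ry":0,"rz":0,"claw":0},
  {"dx":3.8,"dy":0.4,"dz":0,"rx":0,"ry":0,"rz":0,"claw":0},
  {"dx":4,"dy":0.44,"dz":0,"rx":0,"ry":0,"rz":0,"claw":0},
  {"dx":4,"dy":0.44,"dz":0,"rx":0,"ry":0,"rz":0,"claw":0},
  {"dx":4,"dy":0.44,"dz":0,"rx":0,"ry":0,"rz":0,"claw":0},
  {"dx":4,"dy":0.44,"dz":0,"rx":0,"ry":0,"rz":0,"claw":0},
  {"dx":4,"dy":0.44,"dz":0,"rx":0,"ry":0,"rz":0,"claw":0},
  {"dx":4,"dy":0.44,"dz":0,"rx":0,"ry":0,"rz":0,"claw":0},
  {"dx":4,"dy":0.44,"dz":0,"rx":0,"ry":0,"rz":0,"claw":0},
  {"dx":4,"dy":0.44,"dz":0,"rx":0,"ry":0,"rz":0,"claw":0},
  {"dx":4,"dy":0.4,"dz":0,"rx":0,"ry":0,"rz":0,"claw":0},
  {"dx":0,"dy":0,"dz":0,"rx":0,"ry":0,"rz":0,"claw":0},
], newtons=35)

```text
time: 8.63
position: [0.5126, 0.0851, 0.266]
ee_rot: [[-0.033, 0.999, 0.001], [0.999, 0.033, 0.003], [0.003, 0.001, -1.0]]
contact_force: [-1.0, 0.6, -0.0]
grip_width: 0.0873
finger_force: 0.0
```

```bash
python3 - <<'E'
from meas import *
S=[snap(n) for n in('scene','side')]
s=readout.observe();p=s['position'];print(p,s['contact_force'],s['time'])
rects(S,'tin',.2,.004,(.4,.6),(-.02,.18))
rects(S,'float',.017,.004,(.36,.57),(-.46,-.24))
rects(S,'floath',.067,.004,(.36,.57),(-.46,-.24))
W=snap('wrist','w0.png'); rects([W],'tinW',.2,.006,(.4,.6),(-.02,.18))
E
```

```text
[0.51312055 0.0777411  0.2657571 ] [ 0.24682611 -0.45753692  0.44375997] 8.7333
tin 0 235 med [0.5161 0.0749 0.2017] rect [0.5146 0.0759] [0.0541 0.0569] 14.6
tin 1 107 med [0.5082 0.072  0.2021] rect [0.5116 0.0757] [0.0588 0.0526] 23.1
float 0 2216 med [ 0.4913 -0.3533  0.0179] rect [ 0.4636 -0.3496] [0.1787 0.2234] 1.7
float 1 1640 med [ 0.4604 -0.3606  0.0185] rect [ 0.4566 -0.3456] [0.1858 0.2156] 1.6
floath 0 352 med [ 0.4791 -0.3501  0.0674] rect [ 0.4785 -0.3474] [0.0275 0.1082] 1.1
floath 1 276 med [ 0.4737 -0.3494  0.0682] rect [ 0.4761 -0.3473] [0.028  0.1097] 1.2
tinW 0 7033 med [0.5136 0.0782 0.2007] rect [0.5136 0.0761] [0.055  0.0553] 56.1
```

Float is flat in the tray. Now grasp the tin.

>>> arm_command([
  {"dx":-0.15,"dy":0.1,"dz":3,"rx":0,"ry":0,"rz":0,"claw":0},
  {"dx":0,"dy":0,"dz":3,"rx":0,"ry":0,"rz":0,"claw":0},
  {"dx":0,"dy":0,"dz":2.5,"rx":0,"ry":0,"rz":0,"claw":0},
  {"dx":0,"dy":0,"dz":1,"rx":0,"ry":0,"rz":0,"claw":0},
  {"dx":0,"dy":0,"dz":0,"rx":0,"ry":0,"rz":0,"claw":0.6},
  {"dx":0,"dy":0,"dz":0,"rx":0,"ry":0,"rz":0,"claw":0.6},
  {"dx":0,"dy":0,"dz":0,"rx":0,"ry":0,"rz":0,"claw":0.6},
  {"dx":0,"dy":0,"dz":0,"rx":0,"ry":0,"rz":0,"claw":0.6},
  {"dx":0,"dy":0,"dz":0,"rx":0,"ry":0,"rz":0,"claw":0.6},
  {"dx":0,"dy":0,"dz":0,"rx":0,"ry":0,"rz":0,"claw":0.6},
  {"dx":0,"dy":0,"dz":0,"rx":0,"ry":0,"rz":0,"claw":0.6},
  {"dx":0,"dy":0,"dz":0,"rx":0,"ry":0,"rz":0,"claw":0.6},
], newtons=30)

```text
time: 9.78
position: [0.5147, 0.0747, 0.1715]
ee_rot: [[-0.023, 1.0, 0.001], [1.0, 0.023, 0.0], [0.0, 0.001, -1.0]]
contact_force: [-1.6, -1.1, 7.2]
grip_width: 0.0557
finger_force: 30.0
```

>>> arm_command([
  {"dx":0,"dy":0,"dz":-1,"rx":0,"ry":0,"rz":0,"claw":0.6},
  {"dx":0,"dy":0,"dz":-3,"rx":0,"ry":0,"rz":0,"claw":0.6},
  {"dx":0,"dy":0,"dz":-3,"rx":0,"ry":0,"rz":0,"claw":0.6},
  {"dx":0,"dy":0,"dz":-1,"rx":0,"ry":0,"rz":0,"claw":0.6},
], newtons=35)

```text
time: 10.12
position: [0.5155, 0.0749, 0.2551]
ee_rot: [[-0.023, 1.0, 0.005], [1.0, 0.023, 0.001], [0.001, 0.005, -1.0]]
contact_force: [0.9, 0.3, -2.0]
grip_width: 0.0554
finger_force: 35.0
```

>>> arm_command([
  {"dx":-2,"dy":-0.7,"dz":0,"rx":0,"ry":0,"rz":0,"claw":0.6},
  {"dx":-3.8,"dy":-1.37,"dz":0,"rx":0,"ry":0,"rz":0,"claw":0.6},
  {"dx":-3.8,"dy":-1.37,"dz":0,"rx":0,"ry":0,"rz":0,"claw":0.6},
  {"dx":-3.8,"dy":-1.37,"dz":0,"rx":0,"ry":0,"rz":0,"claw":0.6},
  {"dx":-3.8,"dy":-1.37,"dz":0,"rx":0,"ry":0,"rz":0,"claw":0.6},
  {"dx":-3.8,"dy":-1.37,"dz":0,"rx":0,"ry":0,"rz":0,"claw":0.6},
  {"dx":-3.8,"dy":-1.37,"dz":0,"rx":0,"ry":0,"rz":0,"claw":0.6},
  {"dx":-3.8,"dy":-1.37,"dz":0,"rx":0,"ry":0,"rz":0,"claw":0.6},
  {"dx":-3.8,"dy":-1.37,"dz":0,"rx":0,"ry":0,"rz":0,"claw":0.6},
  {"dx":-3.8,"dy":-1.37,"dz":0,"rx":0,"ry":0,"rz":0,"claw":0.6},
  {"dx":-3.8,"dy":-1.37,"dz":0,"rx":0,"ry":0,"rz":0,"claw":0.6},
  {"dx":-2,"dy":-0.8,"dz":0,"rx":0,"ry":0,"rz":0,"claw":0.6},
], newtons=35)

```text
time: 11.12
position: [0.369, -0.3531, 0.2504]
ee_rot: [[-0.018, 1.0, -0.001], [1.0, 0.018, -0.001], [-0.001, -0.001, -1.0]]
contact_force: [0.0, -0.0, -2.6]
grip_width: 0.0556
finger_force: 35.0
```

>>> arm_command([
  {"dx":0,"dy":0,"dz":2,"rx":0,"ry":0,"rz":0,"claw":0.6},
  {"dx":0,"dy":0,"dz":4,"rx":0,"ry":0,"rz":0,"claw":0.6},
  {"dx":0,"dy":0,"dz":4,"rx":0,"ry":0,"rz":0,"claw":0.6},
  {"dx":0,"dy":0,"dz":2,"rx":0,"ry":0,"rz":0,"claw":0.6},
  {"dx":0,"dy":0,"dz":0,"rx":0,"ry":0,"rz":0,"claw":0.6},
  {"dx":0,"dy":0,"dz":0,"rx":0,"ry":0,"rz":0,"claw":0.6},
], newtons=35)

```text
time: 11.62
position: [0.3714, -0.3485, 0.1303]
ee_rot: [[-0.023, 1.0, -0.002], [1.0, 0.023, 0.001], [0.001, -0.002, -1.0]]
contact_force: [-0.5, -0.4, -1.3]
grip_width: 0.056
finger_force: 35.0
```

>>> arm_command([
  {"dx":0,"dy":0.15,"dz":2.5,"rx":0,"ry":0,"rz":0,"claw":0.6},
  {"dx":0,"dy":0,"dz":2.5,"rx":0,"ry":0,"rz":0,"claw":0.6},
  {"dx":0,"dy":0,"dz":1.2,"rx":0,"ry":0,"rz":0,"claw":0.6},
  {"dx":0,"dy":0,"dz":0.6,"rx":0,"ry":0,"rz":0,"claw":0.6},
  {"dx":0,"dy":0,"dz":0.3,"rx":0,"ry":0,"rz":0,"claw":0.6},
  {"dx":0,"dy":0,"dz":0,"rx":0,"ry":0,"rz":0,"claw":0.6},
  {"dx":0,"dy":0,"dz":0,"rx":0,"ry":0,"rz":0,"claw":0.22},
  {"dx":0,"dy":0,"dz":0,"rx":0,"ry":0,"rz":0,"claw":0.22},
  {"dx":0,"dy":0,"dz":0,"rx":0,"ry":0,"rz":0,"claw":0.22},
  {"dx":0,"dy":0,"dz":0,"rx":0,"ry":0,"rz":0,"claw":0.22},
], newtons=35)

```text
time: 12.45
position: [0.3739, -0.3491, 0.0604]
ee_rot: [[-0.023, 1.0, 0.001], [1.0, 0.023, -0.001], [-0.001, 0.001, -1.0]]
contact_force: [0.1, 0.2, -0.3]
grip_width: 0.0664
finger_force: 0.0
```

>>> arm_command([
  {"dx":0,"dy":0,"dz":-2,"rx":0,"ry":0,"rz":0,"claw":0.22},
  {"dx":0,"dy":0,"dz":-4.1,"rx":0,"ry":0,"rz":0,"claw":0.22},
  {"dx":0,"dy":0,"dz":-4.1,"rx":0,"ry":0,"rz":0,"claw":0.22},
  {"dx":0,"dy":0,"dz":-4.1,"rx":0,"ry":0,"rz":0,"claw":0},
  {"dx":0,"dy":0,"dz":-4.1,"rx":0,"ry":0,"rz":0,"claw":0},
  {"dx":3,"dy":1.6,"dz":-2,"rx":0,"ry":0,"rz":0,"claw":0},
  {"dx":3.8,"dy":1.6,"dz":0,"rx":0,"ry":0,"rz":0,"claw":0},
  {"dx":3.8,"dy":1.6,"dz":0,"rx":0,"ry":0,"rz":0,"claw":0},
  {"dx":3.8,"dy":1.6,"dz":0,"rx":0,"ry":0,"rz":0,"claw":0},
  {"dx":3.8,"dy":1.6,"dz":0,"rx":0,"ry":0,"rz":0,"claw":0},
  {"dx":3.8,"dy":1.6,"dz":0,"rx":0,"ry":0,"rz":0,"claw":0},
  {"dx":3.8,"dy":1.6,"dz":0,"rx":0,"ry":0,"rz":0,"claw":0},
], newtons=35)

```text
time: 13.45
position: [0.4798, -0.0863, 0.2642]
ee_rot: [[-0.022, 1.0, 0.001], [1.0, 0.022, -0.0], [-0.0, 0.001, -1.0]]
contact_force: [0.9, -0.3, -0.1]
grip_width: 0.0873
finger_force: 0.0
```

```bash
python3 - <<'E'
from meas import *
S=[snap(n) for n in('scene','side')]
s=readout.observe();p=s['position'];print(p,s['contact_force'],s['time'])
rects(S,'tin',.085,.004,(.3,.5),(-.48,-.2))
rects(S,'floath',.067,.004,(.42,.57),(-.46,-.24))
E
```

```text
[ 0.48126427 -0.08117316  0.263938  ] [ 0.74864789 -0.27117327  0.10208501] 13.55
tin 0 244 med [ 0.3772 -0.3463  0.0866] rect [ 0.3749 -0.3472] [0.0528 0.0548] 53.3
tin 1 208 med [ 0.3716 -0.3471  0.0871] rect [ 0.3739 -0.3464] [0.0572 0.053 ] 39.1
floath 0 366 med [ 0.4787 -0.3486  0.0673] rect [ 0.4788 -0.3472] [0.0281 0.1084] 1.8
floath 1 276 med [ 0.4743 -0.3512  0.0681] rect [ 0.4758 -0.3471] [0.0295 0.1099] 2.9
```

Tin and float are in the tray. Next I'll look at the dial and ports with the wrist camera.

>>> arm_command([
  {"dx":3,"dy":0.5,"dz":-1.5,"rx":0,"ry":0,"rz":0,"claw":0},
  {"dx":3.8,"dy":1,"dz":-1.5,"rx":0,"ry":0,"rz":0,"claw":0},
  {"dx":3.8,"dy":1,"dz":-1.5,"rx":0,"ry":0,"rz":0,"claw":0},
  {"dx":1.4,"dy":0.5,"dz":-1,"rx":0,"ry":0,"rz":0,"claw":0},
  {"dx":0,"dy":0,"dz":0,"rx":0,"ry":0,"rz":0,"claw":0},
], newtons=35)

```text
time: 13.97
position: [0.5076, 0.0361, 0.3207]
ee_rot: [[-0.029, 1.0, 0.004], [1.0, 0.029, 0.002], [0.001, 0.004, -1.0]]
contact_force: [0.1, -0.3, -0.2]
grip_width: 0.0868
finger_force: 0.0
```

```bash
python3 - <<'E'
from meas import *
p,d,M=snap('wrist','w1.png');np.savez('w1.npz',p=p,d=d,K=M['K'],pose=M['pose'])
print(readout.observe()['position'],np.round(M['pose'],3))
E
```

```text
[0.50711697 0.0331862  0.31934352] [[ 1.     0.027  0.012  0.505]
 [ 0.029 -0.955 -0.297  0.118]
 [ 0.003  0.297 -0.955  0.463]
 [ 0.     0.     0.     1.   ]]
```

View pics/w1.png

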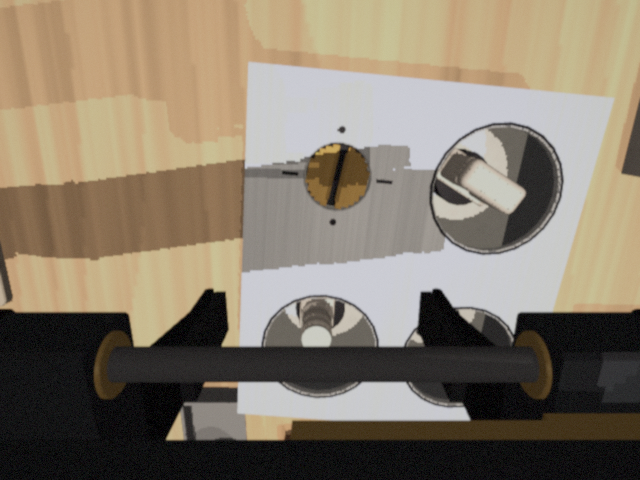

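The wrist view shows the dial at (337,176) with dots at (341,129)/(333,222) and bars at (290,173)/(384,181). The slot is tilted slightly clockwise from the dots. The arch is in the far left port (495,188) and the column in the near right port (317,340). The far right port is partly hidden at (460,355).

```bash
cat > dial.py <<'E'
from meas import *
def dial(p,M,guess,save=None):
    # rectify top plate z=.12 at 0.25mm/px, 70mm window
    n=360;r=.00025
    P=np.array([[guess[0]+(n/2-i)*r,guess[1]+(n/2-j)*r,.12,1] for i,j in((0,0),(0,n),(n,n),(n,0))])
    C=np.linalg.inv(M['pose'])@P.T;uv=(M['K']@C[:3]);uv=(uv[:2]/uv[2]).T.astype(np.float32)
    Hm=cv2.getPerspectiveTransform(uv,np.float32([[0,0],[n,0],[n,n],[0,n]]))
    im=cv2.warpPerspective(p,Hm,(n,n));hsv=cv2.cvtColor(im,cv2.COLOR_RGB2HSV)
    g=cv2.inRange(hsv,(10,90,40),(35,255,255));g=cv2.morphologyEx(g,cv2.MORPH_CLOSE,np.ones((45,45)))
    c=max(cv2.findContours(g,0,2)[0],key=cv2.contourArea);(cx,cy),R=cv2.minEnclosingCircle(c)
    e=cv2.fitEllipse(c)
    w=lambda x,y:(guess[0]+(n/2-y)*r,guess[1]+(n/2-x)*r)
    v=hsv[:,:,2];m=np.zeros_like(v);cv2.circle(m,(int(cx),int(cy)),80,255,-1)
    dk=((v<60)&(m>0)).astype(np.uint8)
    k=max(cv2.findContours(dk,0,2)[0],key=cv2.contourArea);rr=cv2.minAreaRect(k)
    l=cv2.fitLine(k,cv2.DIST_L2,0,.01,.01).ravel()
    print('dial centre',np.round(w(cx,cy),4),'ell',np.round(w(*e[0]),4),np.array(e[1])*r,'R',R*r,'slot ctr',np.round(w(*rr[0]),4),np.array(rr[1])*r,'slot dir ang from world y (ccw+) deg',np.degrees(np.arctan2(l[1],-l[0])) )
    if save: cv2.imwrite('pics/'+save,im[:,:,::-1])
    return im
E
python3 - <<'E'
from dial import *
f=np.load('w1.npz');p,d,M=f['p'],f['d'],{'K':f['K'],'pose':f['pose']}
dial(p,M,(.517,.074),'dial1.png')
for n,u,v in(('dot',341,129),('dot',333,222),('bar',290,173),('bar',384,181),('cornTL',249,62),('cornTR',612,98)):print(n,np.round(onplane(M,u,v,.12),4))
W=cloud(d,M)
S=[(p,d,M)]
rects(S,'top',.12,.004,(.35,.9),(-.3,.25))
rects(S,'arch',.11,.005,(.62,.71),(0.03,.10))
rects(S,'archbase',.041,.004,(.6,.72),(0.0,.13))
rects(S,'archany',.08,.036,(.63,.70),(0.02,.11))
rects(S,'col',.11,.004,(.46,.56),(-.15,-.05))
rects(S,'p0',.1,.012,(.6,.7),(-.15,-.06))
rects(S,'p0ped',.035,.006,(.6,.7),(-.15,-.06))
E
```

```text
dial centre [0.52   0.0724] ell [0.5199 0.0725] [0.05435723 0.05534162] R 0.028164321899414063 slot ctr [0.5195 0.0726] [0.03991308 0.00597336] slot dir ang from world y (ccw+) deg 168.66179
dot [0.5217 0.1122 0.12  ]
dot [0.518 0.032 0.12 ]
bar [0.4793 0.0745 0.12  ]
bar [0.5609 0.0699 0.12  ]
cornTL [0.4463 0.1612 0.12  ]
cornTR [0.7425 0.1429 0.12  ]
top 0 75018 med [0.5608 0.0409 0.1194] rect [ 0.5848 -0.018 ] [0.3414 0.3011] 86.5
arch 0 1907 med [0.6619 0.0658 0.109 ] rect [0.6818 0.0746] [0.0624 0.0838] 60.4
archbase 0 392 med [0.6477 0.058  0.0422] rect [0.6624 0.0652] [0.036  0.0634] 60.1
archany 0 2752 med [0.6541 0.0688 0.1083] rect [0.6809 0.0724] [0.0707 0.0852] 54.6
col 0 596 med [ 0.5056 -0.0915  0.1095] rect [ 0.501  -0.1206] [0.0592 0.0766] 23.2
p0ped 0 21 med [ 0.6309 -0.1235  0.0343] rect [ 0.6529 -0.1126] [0.0581 0.0078] 31.5
```

View pics/dial1.png

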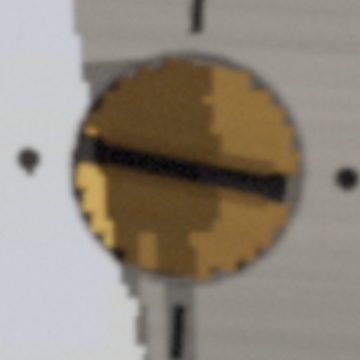

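The slot is about 11.3° clockwise of world y. The dial centre is (0.520,0.0723), about 8° past the dots, so it needs about 82° more clockwise. Port0 appears empty. Now I'll go to the screwdriver.

>>> arm_command([
  {"dx":2.5,"dy":1.2,"dz":0,"rx":0,"ry":0,"rz":-2.5,"claw":0},
  {"dx":3.7,"dy":1.8,"dz":0,"rx":0,"ry":0,"rz":0,"claw":0},
  {"dx":3.7,"dy":1.8,"dz":0,"rx":0,"ry":0,"rz":0,"claw":0},
  {"dx":3.7,"dy":1.8,"dz":0,"rx":0,"ry":0,"rz":0,"claw":0},
  {"dx":3.7,"dy":1.9,"dz":0,"rx":0,"ry":0,"rz":0,"claw":0},
  {"dx":3.7,"dy":1.9,"dz":0,"rx":0,"ry":0,"rz":0,"claw":0},
  {"dx":3.7,"dy":1.9,"dz":0,"rx":0,"ry":0,"rz":0,"claw":0},
  {"dx":1.3,"dy":0.5,"dz":0,"rx":0,"ry":0,"rz":0,"claw":0},
  {"dx":0,"dy":0,"dz":0,"rx":0,"ry":0,"rz":0,"claw":0},
  {"dx":0,"dy":0,"dz":0,"rx":0,"ry":0,"rz":0,"claw":0},
], newtons=35)

```text
time: 14.85
position: [0.6186, 0.2979, 0.3169]
ee_rot: [[-0.066, 0.998, -0.001], [0.998, 0.066, -0.002], [-0.002, -0.001, -1.0]]
contact_force: [-0.3, -0.2, -1.1]
grip_width: 0.0868
finger_force: 0.0
```

```bash
python3 - <<'E'
from meas import *
W=snap('wrist','w2.png');s=readout.observe();print(s['position'],np.round(s['ee_rot'],3))
rects([W],'htop',.175,.005,(.55,.7),(.22,.38))
rects([W],'stand',.09,.005,(.55,.7),(.22,.38))
E
```

```text
[0.61879141 0.29694702 0.31760014] [[-0.064  0.998 -0.   ]
 [ 0.998  0.064 -0.002]
 [-0.002 -0.    -1.   ]]
htop 0 1207 med [0.626  0.2992 0.1739] rect [0.6261 0.2982] [0.0277 0.028 ] 6.8
stand 0 3575 med [0.6216 0.3103 0.0895] rect [0.6261 0.2978] [0.07   0.0702] 1.5
```

View pics/w2.png

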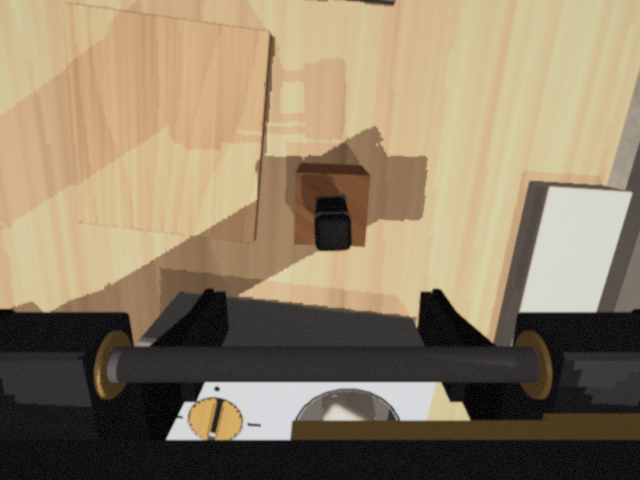

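Handle at (332,225), stand at (332,205), board on the left with corners (67,4), (270,30), (255,240) and (80,222). Descending onto the handle.

>>> arm_command([
  {"dx":0.05,"dy":0.73,"dz":2,"rx":0,"ry":0,"rz":-3.1,"claw":0},
  {"dx":0,"dy":0,"dz":4,"rx":0,"ry":0,"rz":0,"claw":0},
  {"dx":0,"dy":0,"dz":4,"rx":0,"ry":0,"rz":0,"claw":0},
  {"dx":0,"dy":0,"dz":4,"rx":0,"ry":0,"rz":0,"claw":0.2},
  {"dx":0,"dy":0,"dz":3,"rx":0,"ry":0,"rz":0,"claw":0.4},
  {"dx":0,"dy":0,"dz":1.2,"rx":0,"ry":0,"rz":0,"claw":0.4},
  {"dx":0,"dy":0,"dz":0,"rx":0,"ry":0,"rz":0,"claw":0.4},
  {"dx":0,"dy":0,"dz":0,"rx":0,"ry":0,"rz":0,"claw":0.4},
  {"dx":0,"dy":0,"dz":0,"rx":0,"ry":0,"rz":0,"claw":0.4},
], newtons=40)

```text
time: 15.65
position: [0.6269, 0.3, 0.1395]
ee_rot: [[-0.119, 0.993, 0.004], [0.993, 0.119, 0.002], [0.001, 0.004, -1.0]]
contact_force: [-0.1, 1.3, 0.8]
grip_width: 0.0563
finger_force: 0.0
```

```bash
python3 - <<'E'
from meas import *
s=readout.observe();print(s['position'],np.round(s['ee_rot'],3),s['contact_force'],s['grip_width'])
E
```

```text
[0.62690836 0.30004602 0.1394576 ] [[-0.119  0.993  0.004]
 [ 0.993  0.119  0.002]
 [ 0.001  0.004 -1.   ]] [-0.13393974  1.25016122  0.81359142] 0.05627904849032315
```

>>> arm_command([
  {"dx":-0.2,"dy":-0.05,"dz":0.4,"rx":0,"ry":0,"rz":0,"claw":0.4},
  {"dx":0,"dy":0,"dz":0,"rx":0,"ry":0,"rz":0,"claw":0.8},
  {"dx":0,"dy":0,"dz":0,"rx":0,"ry":0,"rz":0,"claw":1},
  {"dx":0,"dy":0,"dz":0,"rx":0,"ry":0,"rz":0,"claw":1},
  {"dx":0,"dy":0,"dz":0,"rx":0,"ry":0,"rz":0,"claw":1},
  {"dx":0,"dy":0,"dz":0,"rx":0,"ry":0,"rz":0,"claw":1},
  {"dx":0,"dy":0,"dz":0,"rx":0,"ry":0,"rz":0,"claw":1},
  {"dx":0,"dy":0,"dz":0,"rx":0,"ry":0,"rz":0,"claw":1},
  {"dx":0,"dy":0,"dz":0,"rx":0,"ry":0,"rz":0,"claw":1},
], newtons=50)

```text
time: 16.4
position: [0.6253, 0.2982, 0.1325]
ee_rot: [[-0.12, 0.993, 0.0], [0.993, 0.12, 0.0], [0.0, 0.0, -1.0]]
contact_force: [-0.5, 0.6, 2.2]
grip_width: 0.0275
finger_force: 50.0
```

>>> arm_command([
  {"dx":0,"dy":0,"dz":-1,"rx":0,"ry":0,"rz":0,"claw":1},
  {"dx":0,"dy":0,"dz":-2,"rx":0,"ry":0,"rz":0,"claw":1},
  {"dx":0,"dy":0,"dz":-3,"rx":0,"ry":0,"rz":0,"claw":1},
  {"dx":0,"dy":0,"dz":-4,"rx":0,"ry":0,"rz":0,"claw":1},
  {"dx":0,"dy":0,"dz":-4,"rx":0,"ry":0,"rz":0,"claw":1},
  {"dx":0,"dy":0,"dz":-2,"rx":0,"ry":0,"rz":0,"claw":1},
  {"dx":0,"dy":0,"dz":0,"rx":0,"ry":0,"rz":0,"claw":1},
  {"dx":0,"dy":0,"dz":0,"rx":0,"ry":0,"rz":0,"claw":1},
], newtons=50)

```text
time: 17.07
position: [0.6254, 0.2983, 0.2938]
ee_rot: [[-0.12, 0.993, 0.002], [0.993, 0.12, 0.001], [0.001, 0.002, -1.0]]
contact_force: [0.2, -0.5, -2.1]
grip_width: 0.0279
finger_force: 50.0
```

```bash
python3 - <<'E'
from meas import *
S=[snap('scene'),snap('side')]
s=readout.observe();p=s['position'];R=s['ee_rot'];print(p,np.round(R,3),s['contact_force'],s['grip_width'])
out=[]
for q,d,M in S:
    t=p+np.array([0,0,-.09]);c=np.linalg.inv(M['pose'])@np.append(t,1);u=M['K']@c[:3];u=(u[:2]/u[2]).astype(int);print(u)
    a,b=u[1]-50,u[0]-50;crop=q[a:a+100,b:b+100,::-1];out.append(cv2.resize(crop,(390,390),interpolation=cv2.INTER_CUBIC))
    W=cloud(d,M).reshape(-1,3)
    for z0,z1 in((.13,.14),(.11,.12)):
        pass
    for lo,hi in((-.132,-.110),(-.105,-.09)):
        k=(abs(W[:,0]-p[0])<.03)&(abs(W[:,1]-p[1])<.03)&(W[:,2]>p[2]+lo)&(W[:,2]<p[2]+hi)
        w=W[k]; print(lo,len(w), np.round(np.ptp(w[:,:2],axis=0),4) if len(w) else '', np.round(w.mean(0),4) if len(w) else '')
cv2.imwrite('pics/blade.png',np.hstack(out))
E
```

```text
[0.62467144 0.29770938 0.29071456] [[-0.12   0.993 -0.002]
 [ 0.993  0.12  -0.001]
 [-0.001 -0.002 -1.   ]] [ 0.10647673 -0.01956724 -2.25694842] 0.02766172624378841
[415 162]
-0.132 13 [0.0158 0.0072] [0.6265 0.2968 0.1731]
-0.105 15 [0.016  0.0081] [0.627  0.2959 0.1921]
[276 173]
-0.132 12 [0.0208 0.0115] [0.6247 0.299  0.173 ]
-0.105 8 [0.0075 0.007 ] [0.6227 0.2963 0.1927]
```

View pics/blade.png

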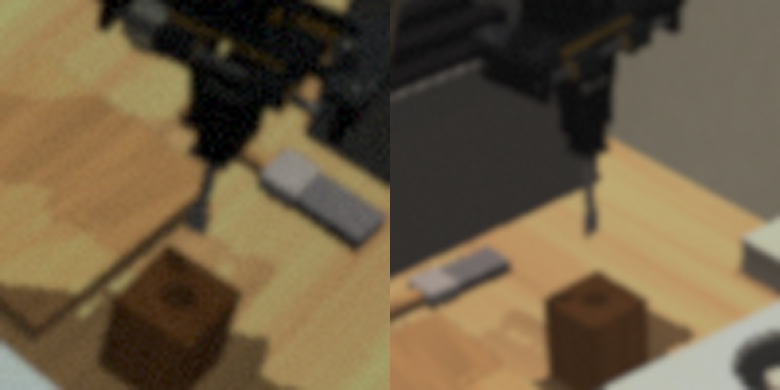

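The blade looks wide in the scene view at (195,225) and thin in the side view at (590,225). I'll confirm with the wrist camera, where the tip falls near the image centre.

```bash
python3 - <<'E'
from meas import *
q,d,M=snap('wrist');s=readout.observe();p=s['position']
t=p+np.array([0,0,-.13]);c=np.linalg.inv(M['pose'])@np.append(t,1);u=M['K']@c[:3];print(u/u[2],M['K'][0,0])
cv2.imwrite('pics/w3.png',cv2.resize(q[150:350,220:420,::-1],(400,400)))
W=cloud(d,M).reshape(-1,3)
for a in (-.13,-.125,-.12,-.115,-.1):
    k=(abs(W[:,0]-p[0])<.03)&(abs(W[:,1]-p[1])<.03)&(abs(W[:,2]-p[2]-a)<.003);w=W[k]
    if len(w)>3:
        L=(w-p)@s['ee_rot'];print(a,len(w),'tool x',np.round([L[:,0].min(),L[:,0].max()],4),'tool y',np.round([L[:,1].min(),L[:,1].max()],4))
E
```

```text
[322.67821706 239.44435662   1.        ] 394.5944430675165
-0.125 43 tool x [0.0006 0.0017] tool y [-0.0072  0.0077]
-0.12 53 tool x [0.0008 0.0016] tool y [-0.0077  0.0076]
-0.115 58 tool x [0.0007 0.0016] tool y [-0.0077  0.0082]
-0.1 38 tool x [0.0007 0.0041] tool y [-0.004   0.0045]
```

View pics/w3.png

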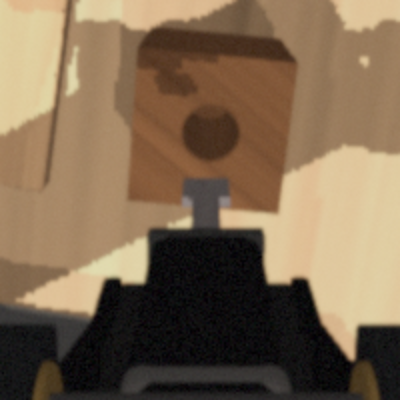

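Blade width is along tool y and the tip is on the tool axis, about 128 mm below the TCP. I'll move over the dial and rotate to line the blade up with the slot.

>>> arm_command([
  {"dx":-1.6,"dy":-1,"dz":0,"rx":0,"ry":0,"rz":0,"claw":1},
  {"dx":-3,"dy":-1.9,"dz":0,"rx":0,"ry":0,"rz":0,"claw":1},
  {"dx":-3,"dy":-1.9,"dz":0,"rx":0,"ry":0,"rz":0,"claw":1},
  {"dx":-3,"dy":-1.9,"dz":0,"rx":0,"ry":0,"rz":0,"claw":1},
  {"dx":-3,"dy":-1.9,"dz":0,"rx":0,"ry":0,"rz":0,"claw":1},
  {"dx":-3,"dy":-1.9,"dz":0,"rx":0,"ry":0,"rz":0,"claw":1},
  {"dx":-3,"dy":-1.7,"dz":0,"rx":0,"ry":0,"rz":0,"claw":1},
  {"dx":-1.5,"dy":-0.9,"dz":0,"rx":0,"ry":0,"rz":0,"claw":1},
  {"dx":0,"dy":0,"dz":0,"rx":0,"ry":0,"rz":0,"claw":1},
], newtons=50)

```text
time: 17.97
position: [0.5191, 0.0679, 0.2914]
ee_rot: [[-0.114, 0.993, -0.002], [0.993, 0.114, -0.002], [-0.002, -0.002, -1.0]]
contact_force: [0.6, 0.2, -1.4]
grip_width: 0.0278
finger_force: 50.0
```

>>> arm_command([
  {"dx":0,"dy":0,"dz":0,"rx":0,"ry":0,"rz":-7,"claw":1},
  {"dx":0,"dy":0,"dz":0,"rx":0,"ry":0,"rz":-7,"claw":1},
  {"dx":0,"dy":0,"dz":0,"rx":0,"ry":0,"rz":-7,"claw":1},
  {"dx":0,"dy":0,"dz":0,"rx":0,"ry":0,"rz":-7,"claw":1},
  {"dx":0,"dy":0,"dz":0,"rx":0,"ry":0,"rz":-7,"claw":1},
  {"dx":0,"dy":0,"dz":0,"rx":0,"ry":0,"rz":-7,"claw":1},
  {"dx":0,"dy":0,"dz":0,"rx":0,"ry":0,"rz":-7,"claw":1},
  {"dx":0,"dy":0,"dz":0,"rx":0,"ry":0,"rz":-7,"claw":1},
  {"dx":0,"dy":0,"dz":0,"rx":0,"ry":0,"rz":-7,"claw":1},
  {"dx":0,"dy":0,"dz":0,"rx":0,"ry":0,"rz":-7,"claw":1},
  {"dx":0,"dy":0,"dz":0,"rx":0,"ry":0,"rz":-1.8,"claw":1},
  {"dx":0,"dy":0,"dz":0,"rx":0,"ry":0,"rz":0,"claw":1},
], newtons=50)

```text
time: 18.97
position: [0.5202, 0.0734, 0.2911]
ee_rot: [[-0.981, 0.194, -0.002], [0.194, 0.981, 0.0], [0.002, -0.0, -1.0]]
contact_force: [0.2, 0.2, -1.6]
grip_width: 0.0277
finger_force: 50.0
```

```bash
cat > st.py <<'E'
from h import *
def st(tgt):
    s=readout.observe();p=s['position'];R=s['ee_rot'];e=(np.array(tgt)-p)@R*100
    print('p',np.round(p,4),'ang tool y',np.degrees(np.arctan2(R[1,1],R[0,1])).round(2),'tilt',np.round(R[:2,2],4),'to target, tool cm',np.round(e,2),'F',np.round(s['contact_force'],1),'T',np.round(s['ft_torque'],3),'w',s['grip_width'].round(4),'t',s['time'])
E
python3 - <<'E'
from st import *
st((.520,.0723,.255))
E
```

```text
Traceback (most recent call last):
  File "st.py", line 4, in st
    print('p',np.round(p,4),'ang tool y',np.degrees(np.arctan2(R[1,1],R[0,1])).round(2),'tilt',np.round(R[:2,2],4),'to target, tool cm',np.round(e,2),'F',np.round(s['contact_force'],1),'T',np.round(s['ft_torque'],3),'w',s['grip_width'].round(4),'t',s['time'])
                                                                                                                                                                                                                            ^^^^^^^^^^^^^^^^^^^^^
AttributeError: 'float' object has no attribute 'round'
```

>>> arm_command([
  {"dx":0,"dy":-0.1,"dz":1.5,"rx":0,"ry":0,"rz":0,"claw":1},
  {"dx":0,"dy":0,"dz":1.5,"rx":0,"ry":0,"rz":0,"claw":1},
  {"dx":0,"dy":0,"dz":0.5,"rx":0,"ry":0,"rz":0,"claw":1},
  {"dx":0,"dy":0,"dz":0.3,"rx":0,"ry":0,"rz":0,"claw":1},
  {"dx":0,"dy":0,"dz":0.3,"rx":0,"ry":0,"rz":0,"claw":1},
  {"dx":0,"dy":0,"dz":0.3,"rx":0,"ry":0,"rz":0,"claw":1},
  {"dx":0,"dy":0,"dz":0,"rx":0,"ry":0,"rz":0,"claw":1},
  {"dx":0,"dy":0,"dz":0,"rx":0,"ry":0,"rz":0,"claw":1},
], newtons=55)

```text
time: 19.63
position: [0.5204, 0.0719, 0.2486]
ee_rot: [[-0.981, 0.196, 0.0], [0.196, 0.981, 0.0], [-0.0, 0.0, -1.0]]
contact_force: [0.0, -0.5, -1.7]
grip_width: 0.0275
finger_force: 55.0
```

```bash
sed -i "s/s\['grip_width'\].round(4)/round(s['grip_width'],4)/" st.py; python3 - <<'E'
from st import *
st((.520,.0723,.239))
E
```

```text
p [0.5204 0.0719 0.2486] ang tool y 78.69 tilt [0.0005 0.0001] to target, tool cm [0.05 0.03 0.96] F [ 0.  -0.5 -1.7] T [ 0.049 -0.044  0.028] w 0.0275 t 19.6333
```

Tip is at about 0.120. Inserting slowly.

>>> arm_command([
  {"dx":0,"dy":0,"dz":0.3,"rx":0,"ry":0,"rz":0,"claw":1},
  {"dx":0,"dy":0,"dz":0.3,"rx":0,"ry":0,"rz":0,"claw":1},
  {"dx":0,"dy":0,"dz":0.2,"rx":0,"ry":0,"rz":0,"claw":1},
  {"dx":0,"dy":0,"dz":0.1,"rx":0,"ry":0,"rz":0,"claw":1},
  {"dx":0,"dy":0,"dz":0,"rx":0,"ry":0,"rz":0,"claw":1},
  {"dx":0,"dy":0,"dz":0,"rx":0,"ry":0,"rz":0,"claw":1},
], newtons=60)

```text
time: 20.13
position: [0.5203, 0.0719, 0.2392]
ee_rot: [[-0.981, 0.196, -0.0], [0.196, 0.981, -0.0], [0.0, -0.0, -1.0]]
contact_force: [-0.5, -0.1, -1.6]
grip_width: 0.0276
finger_force: 60.0
```

>>> arm_command([
  {"dx":0,"dy":0,"dz":0,"rx":0,"ry":0,"rz":4,"claw":1},
  {"dx":0,"dy":0,"dz":0,"rx":0,"ry":0,"rz":5,"claw":1},
  {"dx":0,"dy":0,"dz":0,"rx":0,"ry":0,"rz":5,"claw":1},
  {"dx":0,"dy":0,"dz":0,"rx":0,"ry":0,"rz":5,"claw":1},
  {"dx":0,"dy":0,"dz":0,"rx":0,"ry":0,"rz":5,"claw":1},
  {"dx":0,"dy":0,"dz":0,"rx":0,"ry":0,"rz":5,"claw":1},
  {"dx":0,"dy":0,"dz":0,"rx":0,"ry":0,"rz":5,"claw":1},
  {"dx":0,"dy":0,"dz":0,"rx":0,"ry":0,"rz":5,"claw":1},
  {"dx":0,"dy":0,"dz":0,"rx":0,"ry":0,"rz":5,"claw":1},
  {"dx":0,"dy":0,"dz":0,"rx":0,"ry":0,"rz":5,"claw":1},
  {"dx":0,"dy":0,"dz":0,"rx":0,"ry":0,"rz":5,"claw":1},
  {"dx":0,"dy":0,"dz":0,"rx":0,"ry":0,"rz":5,"claw":1},
], newtons=60)

```text
time: 21.13
position: [0.5199, 0.0722, 0.2394]
ee_rot: [[-0.333, 0.943, -0.001], [0.943, 0.333, 0.0], [0.0, -0.001, -1.0]]
contact_force: [-1.4, 1.8, -0.8]
grip_width: 0.0277
finger_force: 60.0
```

```bash
python3 - <<'E'
from st import *
st((.520,.0723,.239))
E
```

```text
p [0.5199 0.0722 0.2394] ang tool y 19.48 tilt [-0.0007  0.0003] to target, tool cm [0.01 0.01 0.04] F [-1.4  1.8 -0.8] T [0.228 0.601 0.106] w 0.0277 t 21.1333
```

>>> arm_command([
  {"dx":0,"dy":0,"dz":0,"rx":0,"ry":0,"rz":5,"claw":1},
  {"dx":0,"dy":0,"dz":0,"rx":0,"ry":0,"rz":5,"claw":1},
  {"dx":0,"dy":0,"dz":0,"rx":0,"ry":0,"rz":5,"claw":1},
  {"dx":0,"dy":0,"dz":0,"rx":0,"ry":0,"rz":4,"claw":1},
  {"dx":0,"dy":0,"dz":0,"rx":0,"ry":0,"rz":3,"claw":1},
  {"dx":0,"dy":0,"dz":0,"rx":0,"ry":0,"rz":3,"claw":1},
  {"dx":0,"dy":0,"dz":0,"rx":0,"ry":0,"rz":0,"claw":1},
], newtons=60)

```text
time: 21.72
position: [0.5199, 0.0722, 0.2393]
ee_rot: [[0.094, 0.996, -0.001], [0.996, -0.094, 0.0], [0.0, -0.001, -1.0]]
contact_force: [-1.7, 0.9, -0.3]
grip_width: 0.028
finger_force: 60.0
```

```bash
python3 - <<'E'
from st import *
st((.520,.0723,.239))
E
```

```text
p [0.5199 0.0722 0.2393] ang tool y -5.42 tilt [-0.0007  0.0003] to target, tool cm [0.01 0.01 0.03] F [-1.7  0.9 -0.3] T [0.321 0.828 0.058] w 0.028 t 21.7167
```

>>> arm_command([
  {"dx":0,"dy":0,"dz":0,"rx":0,"ry":0,"rz":2,"claw":1},
  {"dx":0,"dy":0,"dz":0,"rx":0,"ry":0,"rz":2,"claw":1},
  {"dx":0,"dy":0,"dz":0,"rx":0,"ry":0,"rz":1.5,"claw":1},
  {"dx":0,"dy":0,"dz":0,"rx":0,"ry":0,"rz":0,"claw":1},
], newtons=60)

```text
time: 22.05
position: [0.5199, 0.0722, 0.2393]
ee_rot: [[0.187, 0.982, -0.001], [0.982, -0.187, 0.0], [0.0, -0.001, -1.0]]
contact_force: [-2.5, 1.0, -0.1]
grip_width: 0.0276
finger_force: 60.0
```

```bash
python3 - <<'E'
from st import *
st((.520,.0723,.239))
E
```

```text
p [0.5199 0.0722 0.2393] ang tool y -10.75 tilt [-0.0007  0.0004] to target, tool cm [0.01 0.   0.03] F [-2.5  1.  -0.1] T [0.455 0.992 0.042] w 0.0276 t 22.05
```

>>> arm_command([
  {"dx":0,"dy":0,"dz":0,"rx":0,"ry":0,"rz":2,"claw":1},
  {"dx":0,"dy":0,"dz":0,"rx":0,"ry":0,"rz":1,"claw":1},
  {"dx":0,"dy":0,"dz":0,"rx":0,"ry":0,"rz":0,"claw":1},
], newtons=60)

```text
time: 22.3
position: [0.52, 0.0722, 0.2393]
ee_rot: [[0.238, 0.971, -0.001], [0.971, -0.238, 0.0], [0.0, -0.001, -1.0]]
contact_force: [-3.0, 1.9, 0.6]
grip_width: 0.0275
finger_force: 60.0
```

```bash
python3 - <<'E'
from st import *
st((.520,.0723,.239))
E
```

```text
p [0.52   0.0722 0.2393] ang tool y -13.75 tilt [-0.0005  0.0004] to target, tool cm [ 0.01 -0.01  0.03] F [-3.   1.9  0.6] T [0.617 1.222 0.047] w 0.0275 t 22.3
```

>>> arm_command([
  {"dx":0,"dy":0,"dz":0,"rx":0,"ry":0,"rz":2,"claw":1},
  {"dx":0,"dy":0,"dz":0,"rx":0,"ry":0,"rz":2,"claw":1},
  {"dx":0,"dy":0,"dz":0,"rx":0,"ry":0,"rz":0,"claw":1},
], newtons=60)

```text
time: 22.55
position: [0.52, 0.0722, 0.2393]
ee_rot: [[0.305, 0.952, -0.0], [0.952, -0.305, 0.0], [0.0, -0.001, -1.0]]
contact_force: [-3.3, 2.6, 1.3]
grip_width: 0.0276
finger_force: 60.0
```

```bash
python3 - <<'E'
from dial import *
from st import *
st((.520,.0723,.239))
q,d,M=snap('wrist')
t=np.array([.52,.0723,.12]);c=np.linalg.inv(M['pose'])@np.append(t,1);u=M['K']@c[:3];u=(u/u[2]).astype(int);print(u)
cv2.imwrite('pics/w4.png',cv2.resize(q[u[1]-80:u[1]+70,u[0]-100:u[0]+100,::-1],(800,600),interpolation=cv2.INTER_CUBIC))
E
```

```text
p [0.52   0.0722 0.2393] ang tool y -17.78 tilt [-0.0005  0.0004] to target, tool cm [ 0.01 -0.01  0.03] F [-3.3  2.6  1.3] T [0.712 1.38  0.142] w 0.0276 t 22.55
[322 244   1]
```

View pics/w4.png

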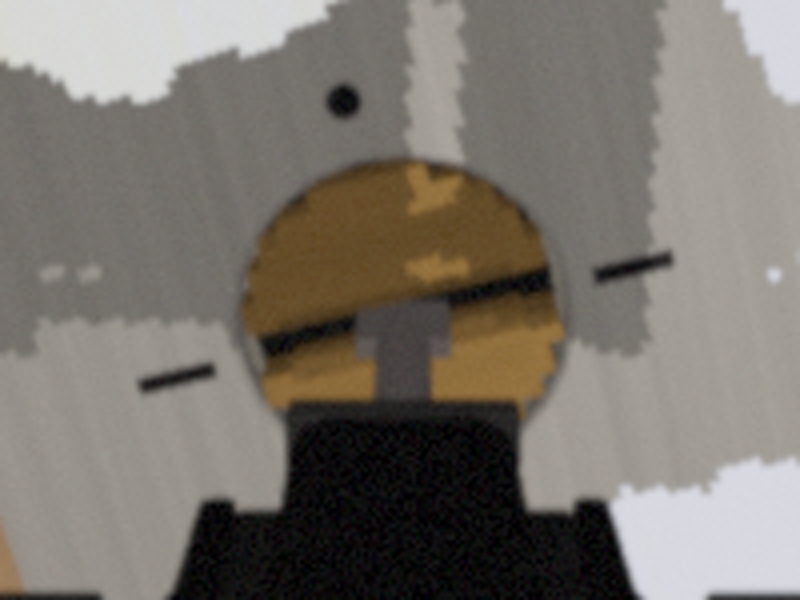

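The slot points at the bar marks: bars at (177,378) and (633,266), slot from (265,345) to (550,280). The torque also rose to 0.14, so the dial is at its stop. Next: back off inside the play, withdraw, and recheck the angle.

>>> arm_command([
  {"dx":0,"dy":0,"dz":0,"rx":0,"ry":0,"rz":-5,"claw":1},
  {"dx":0,"dy":0,"dz":0,"rx":0,"ry":0,"rz":-5,"claw":1},
  {"dx":0,"dy":0,"dz":-0.5,"rx":0,"ry":0,"rz":0,"claw":1},
  {"dx":0,"dy":0,"dz":-1,"rx":0,"ry":0,"rz":0,"claw":1},
  {"dx":0,"dy":0,"dz":-2,"rx":0,"ry":0,"rz":0,"claw":1},
  {"dx":0,"dy":0,"dz":-2,"rx":0,"ry":0,"rz":0,"claw":1},
  {"dx":0,"dy":0,"dz":-0.5,"rx":0,"ry":0,"rz":0,"claw":1},
  {"dx":0,"dy":0,"dz":0,"rx":0,"ry":0,"rz":0,"claw":1},
], newtons=60)

```text
time: 23.27
position: [0.5213, 0.0718, 0.3014]
ee_rot: [[0.137, 0.991, 0.004], [0.991, -0.137, 0.0], [0.001, 0.004, -1.0]]
contact_force: [0.9, -0.3, -1.4]
grip_width: 0.0276
finger_force: 60.0
```

```bash
python3 - <<'E'
from dial import *
from st import *
p,d,M=snap('wrist')
try: dial(p,M,(.52,.0723))
except Exception as e: print(e)
st((.6261,.298,.2905))
W=cloud(d,M).reshape(-1,3);s=readout.observe()
L=(W-s['position'])@s['ee_rot']
for a in (.12,.125):
    w=L[(abs(L[:,0])<.03)&(abs(L[:,1])<.03)&(abs(L[:,2]-a)<.003)]
    if len(w): print(a,len(w),w.min(0),w.max(0))
E
```

```text
dial centre [0.5201 0.0728] ell [0.52   0.0741] [0.05193484 0.05667604] R 0.028171680450439454 slot ctr [0.5203 0.0734] [0.00372377 0.03992112] slot dir ang from world y (ccw+) deg -92.98227
p [0.5207 0.0717 0.2998] ang tool y -7.88 tilt [0.0018 0.    ] to target, tool cm [23.86  7.33  0.95] F [-0.   0.6 -2.2] T [0.024 0.012 0.016] w 0.0281 t 23.3167
0.12 52 [ 0.0008514  -0.00699904  0.11702967] [0.0017419  0.00903486 0.12249114]
0.125 27 [ 0.00051118 -0.00638195  0.12209426] [0.00163709 0.00853265 0.12694043]
```

Dial is at about 90°. Returning the screwdriver.

>>> arm_command([
  {"dx":2,"dy":0.6,"dz":0,"rx":0,"ry":0,"rz":0,"claw":1},
  {"dx":3.5,"dy":1.1,"dz":0,"rx":0,"ry":0,"rz":0,"claw":1},
  {"dx":3.5,"dy":1.1,"dz":0,"rx":0,"ry":0,"rz":0,"claw":1},
  {"dx":3.5,"dy":1.1,"dz":0,"rx":0,"ry":0,"rz":0,"claw":1},
  {"dx":3.5,"dy":1.1,"dz":0,"rx":0,"ry":0,"rz":0,"claw":1},
  {"dx":3.5,"dy":1.1,"dz":0,"rx":0,"ry":0,"rz":0,"claw":1},
  {"dx":2.8,"dy":0.8,"dz":0,"rx":0,"ry":0,"rz":0,"claw":1},
  {"dx":1.5,"dy":0.4,"dz":0,"rx":0,"ry":0,"rz":0,"claw":1},
  {"dx":0,"dy":0,"dz":0,"rx":0,"ry":0,"rz":0,"claw":1},
  {"dx":0,"dy":0,"dz":0,"rx":0,"ry":0,"rz":0,"claw":1},
], newtons=60)

```text
time: 24.15
position: [0.6245, 0.2984, 0.297]
ee_rot: [[0.135, 0.991, -0.003], [0.991, -0.135, -0.001], [-0.002, -0.002, -1.0]]
contact_force: [-0.5, -1.2, -2.1]
grip_width: 0.0278
finger_force: 60.0
```

```bash
python3 - <<'E'
from st import *
st((.6261,.298,.1335))
E
```

```text
p [0.6245 0.2984 0.297 ] ang tool y -7.75 tilt [-0.0027 -0.0012] to target, tool cm [1.000e-02 2.100e-01 1.635e+01] F [-0.5 -1.2 -2.1] T [-0.041 -0.034  0.032] w 0.0278 t 24.15
```

>>> arm_command([
  {"dx":0,"dy":0.1,"dz":2,"rx":0,"ry":0,"rz":0,"claw":1},
  {"dx":0,"dy":0,"dz":2.5,"rx":0,"ry":0,"rz":0,"claw":1},
  {"dx":0,"dy":0,"dz":1.5,"rx":0,"ry":0,"rz":0,"claw":1},
  {"dx":0,"dy":0,"dz":1,"rx":0,"ry":0,"rz":0,"claw":1},
  {"dx":0,"dy":0,"dz":1,"rx":0,"ry":0,"rz":0,"claw":1},
  {"dx":0,"dy":0,"dz":1,"rx":0,"ry":0,"rz":0,"claw":1},
  {"dx":0,"dy":0,"dz":1,"rx":0,"ry":0,"rz":0,"claw":1},
  {"dx":0,"dy":0,"dz":0,"rx":0,"ry":0,"rz":0,"claw":1},
], newtons=60)

```text
time: 24.82
position: [0.6253, 0.297, 0.1972]
ee_rot: [[0.136, 0.991, -0.002], [0.991, -0.136, -0.001], [-0.002, -0.002, -1.0]]
contact_force: [-0.4, -0.0, -2.5]
grip_width: 0.0277
finger_force: 60.0
```

```bash
python3 - <<'E'
from st import *
st((.6257,.298,.1335))
E
```

```text
p [0.6253 0.297  0.1972] ang tool y -7.81 tilt [-0.0021 -0.0012] to target, tool cm [0.11 0.04 6.37] F [-0.4 -0.  -2.5] T [-0.023  0.    -0.027] w 0.0277 t 24.8167
```

Inside the hole, contact free. Going on down, then releasing.

>>> arm_command([
  {"dx":0.1,"dy":0,"dz":1.5,"rx":0,"ry":0,"rz":0,"claw":1},
  {"dx":0,"dy":0,"dz":1.5,"rx":0,"ry":0,"rz":0,"claw":1},
  {"dx":0,"dy":0,"dz":1.5,"rx":0,"ry":0,"rz":0,"claw":1},
  {"dx":0,"dy":0,"dz":1,"rx":0,"ry":0,"rz":0,"claw":1},
  {"dx":0,"dy":0,"dz":0.6,"rx":0,"ry":0,"rz":0,"claw":1},
  {"dx":0,"dy":0,"dz":0,"rx":0,"ry":0,"rz":0,"claw":1},
  {"dx":0,"dy":0,"dz":0,"rx":0,"ry":0,"rz":0,"claw":0.5},
  {"dx":0,"dy":0,"dz":0,"rx":0,"ry":0,"rz":0,"claw":0.4},
  {"dx":0,"dy":0,"dz":0,"rx":0,"ry":0,"rz":0,"claw":0.4},
  {"dx":0,"dy":0,"dz":0,"rx":0,"ry":0,"rz":0,"claw":0.4},
  {"dx":0,"dy":0,"dz":0,"rx":0,"ry":0,"rz":0,"claw":0.2},
], newtons=40)

```text
time: 25.73
position: [0.6263, 0.2987, 0.139]
ee_rot: [[0.136, 0.991, 0.001], [0.991, -0.136, 0.0], [0.001, 0.001, -1.0]]
contact_force: [-0.2, -0.9, -0.2]
grip_width: 0.0518
finger_force: 0.0
```

>>> arm_command([
  {"dx":0,"dy":0,"dz":-2,"rx":0,"ry":0,"rz":0,"claw":0.2},
  {"dx":0,"dy":0,"dz":-3,"rx":0,"ry":0,"rz":0,"claw":0},
  {"dx":0,"dy":0,"dz":-4,"rx":0,"ry":0,"rz":0,"claw":0},
  {"dx":0,"dy":0,"dz":-4,"rx":0,"ry":0,"rz":0,"claw":0},
  {"dx":0,"dy":0,"dz":-4,"rx":0,"ry":0,"rz":0,"claw":0},
  {"dx":-3.5,"dy":0.4,"dz":-2,"rx":0,"ry":0,"rz":0,"claw":0},
  {"dx":-3.8,"dy":0.4,"dz":0,"rx":0,"ry":0,"rz":0,"claw":0},
  {"dx":-3.8,"dy":0.4,"dz":0,"rx":0,"ry":0,"rz":0,"claw":0},
  {"dx":-3.8,"dy":0.4,"dz":0,"rx":0,"ry":0,"rz":0,"claw":0},
  {"dx":-3.8,"dy":0.4,"dz":0,"rx":0,"ry":0,"rz":0,"claw":0},
  {"dx":-3,"dy":0.4,"dz":0,"rx":0,"ry":0,"rz":0,"claw":0},
  {"dx":0,"dy":0,"dz":0,"rx":0,"ry":0,"rz":0,"claw":0},
], newtons=40)

```text
time: 26.73
position: [0.621, 0.0716, 0.3291]
ee_rot: [[0.146, 0.989, 0.002], [0.989, -0.146, -0.004], [-0.004, 0.002, -1.0]]
contact_force: [0.5, -0.3, -0.3]
grip_width: 0.0871
finger_force: 0.0
```

```bash
python3 - <<'E'
from meas import *
from st import *
st((.66,.065,.2))
S=[snap('scene'),snap('side'),snap('wrist','w5.png')]
np.savez('w5.npz',p=S[2][0],d=S[2][1],K=S[2][2]['K'],pose=S[2][2]['pose'])
rects(S,'htop',.175,.005,(.55,.7),(.22,.38))
w=S[2:]
rects(w,'archtop',.11,.004,(.61,.71),(0.02,.115))
rects(w,'archbase',.043,.003,(.61,.71),(0.02,.115))
rects(w,'col',.11,.004,(.46,.56),(-.14,-.05))
rects(w,'p0any',.08,.035,(.61,.69),(-.145,-.065))
rects(w,'p0ped',.035,.005,(.61,.69),(-.145,-.065))
E
```

```text
p [0.621  0.0716 0.3291] ang tool y -8.38 tilt [ 0.0016 -0.0039] to target, tool cm [-0.04  3.92 12.92] F [ 0.5 -0.3 -0.3] T [-0.061  0.067  0.025] w 0.0871 t 26.7333
htop 0 77 med [0.6278 0.296  0.175 ] rect [0.6277 0.2977] [0.0266 0.0272] 84.8
htop 1 40 med [0.6212 0.2948 0.1756] rect [0.6229 0.2958] [0.0311 0.029 ] 68.4
archtop 0 1622 med [0.6626 0.0656 0.1091] rect [0.6603 0.0577] [0.0752 0.099 ] 89.9
archbase 0 409 med [0.6664 0.0761 0.0423] rect [0.663  0.0652] [0.0355 0.0642] 60.3
col 0 282 med [ 0.5033 -0.1015  0.1098] rect [ 0.5099 -0.1163] [0.0997 0.0467] 0.1
p0any 0 539 med [ 0.6477 -0.1007  0.0698] rect [ 0.6497 -0.1169] [0.0798 0.0551] 0.7
p0ped 0 74 med [ 0.6727 -0.1116  0.0345] rect [ 0.6494 -0.109 ] [0.0157 0.0569] 81.4
```

View pics/w5.png

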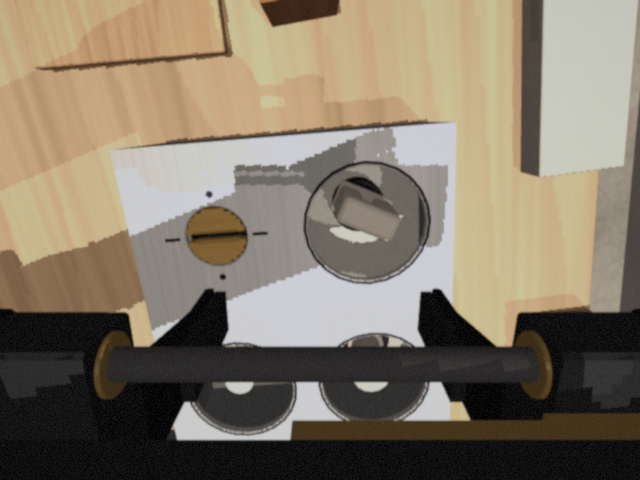

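The driver is seated (handle top at 0.175). The dial slot points at the bars, at (216,236). The arch top is at (368,210), with base centre (0.663,0.0652) and thin axis at 60°. I'll go over the arch and turn to it.

>>> arm_command([
  {"dx":0,"dy":1.4,"dz":2,"rx":0,"ry":0,"rz":0,"claw":0.43},
  {"dx":0,"dy":1.4,"dz":3.5,"rx":0,"ry":0,"rz":0,"claw":0.43},
  {"dx":0,"dy":1.4,"dz":3.5,"rx":0,"ry":0,"rz":0,"claw":0.43},
  {"dx":0,"dy":0,"dz":3,"rx":0,"ry":0,"rz":0,"claw":0.43},
  {"dx":0,"dy":0,"dz":0,"rx":0,"ry":0,"rz":0,"claw":0.43},
], newtons=25)

```text
time: 27.3
position: [0.6592, 0.076, 0.2008]
ee_rot: [[0.133, 0.991, -0.011], [0.991, -0.133, -0.001], [-0.002, -0.01, -1.0]]
contact_force: [-0.6, 0.2, -1.5]
grip_width: 0.0613
finger_force: 0.0
```

>>> arm_command([
  {"dx":0,"dy":0,"dz":0,"rx":0,"ry":0,"rz":-5,"claw":0.43},
  {"dx":0,"dy":0,"dz":0,"rx":0,"ry":0,"rz":-7,"claw":0.43},
  {"dx":0,"dy":0,"dz":0,"rx":0,"ry":0,"rz":-7,"claw":0.43},
  {"dx":0,"dy":0,"dz":0,"rx":0,"ry":0,"rz":-7,"claw":0.43},
  {"dx":0,"dy":0,"dz":0,"rx":0,"ry":0,"rz":-7,"claw":0.43},
  {"dx":0,"dy":0,"dz":0,"rx":0,"ry":0,"rz":-7,"claw":0.43},
  {"dx":0,"dy":0,"dz":0,"rx":0,"ry":0,"rz":-7,"claw":0.43},
  {"dx":0,"dy":0,"dz":0,"rx":0,"ry":0,"rz":-7,"claw":0.43},
  {"dx":0,"dy":0,"dz":0,"rx":0,"ry":0,"rz":-7,"claw":0.43},
  {"dx":0,"dy":0,"dz":0,"rx":0,"ry":0,"rz":-7,"claw":0.43},
  {"dx":0,"dy":0,"dz":0,"rx":0,"ry":0,"rz":-1,"claw":0.43},
  {"dx":0,"dy":0,"dz":0,"rx":0,"ry":0,"rz":0,"claw":0.43},
], newtons=25)

```text
time: 28.3
position: [0.6623, 0.0759, 0.2101]
ee_rot: [[-0.876, 0.483, 0.002], [0.483, 0.876, 0.001], [-0.001, 0.002, -1.0]]
contact_force: [-0.7, -0.0, -0.1]
grip_width: 0.0497
finger_force: 0.0
```

```bash
python3 - <<'E'
from meas import *
from st import *
st((.663,.0652,.088))
W=snap('wrist','w6.png')
rects([W],'archtop',.11,.004,(.63,.695),(0.035,.10))
C=cloud(W[1],W[2]).reshape(-1,3);c=W[0].reshape(-1,3).mean(1)
k=(np.hypot(C[:,0]-.659,C[:,1]-.0627)<.05)&(C[:,2]>.098)&(C[:,2]<.114);q=C[k]
print(len(q),q.mean(0),cv2.minAreaRect(q[:,:2].astype(np.float32)))
E
```

```text
p [0.6623 0.0759 0.2101] ang tool y 61.15 tilt [0.0017 0.0008] to target, tool cm [-0.57 -0.92 12.2 ] F [-0.7 -0.  -0.1] T [ 0.089 -0.061  0.05 ] w 0.0497 t 28.3
archtop 0 3152 med [0.6613 0.0662 0.109 ] rect [0.6627 0.0656] [0.0259 0.058 ] 59.7
3525 [0.66063441 0.06682258 0.1083433 ] ((0.6624866724014282, 0.06577844172716141), (0.02777937985956669, 0.05853710696101189), 59.701759338378906)
```

View pics/w6.png

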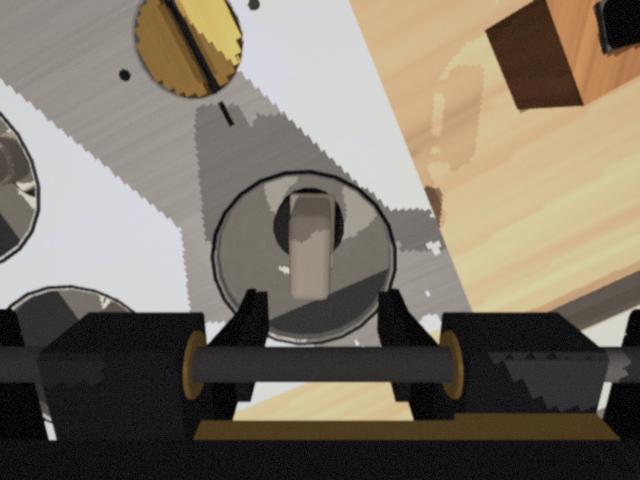

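Arch seen upright in its port at (312,245), aligned with the jaws. Centre (0.6626,0.0656). Descending to grasp.

>>> arm_command([
  {"dx":-0.55,"dy":-0.88,"dz":1,"rx":0,"ry":0,"rz":1.4,"claw":0.43},
  {"dx":0,"dy":0,"dz":3,"rx":0,"ry":0,"rz":0,"claw":0.43},
  {"dx":0,"dy":0,"dz":0,"rx":0,"ry":0,"rz":0,"claw":0.43},
  {"dx":0,"dy":0,"dz":2,"rx":0,"ry":0,"rz":0,"claw":0.43},
  {"dx":0,"dy":0,"dz":2,"rx":0,"ry":0,"rz":0,"claw":0.43},
  {"dx":0,"dy":0,"dz":2,"rx":0,"ry":0,"rz":0,"claw":0.43},
  {"dx":0,"dy":0,"dz":2,"rx":0,"ry":0,"rz":0,"claw":0.43},
  {"dx":0,"dy":0,"dz":0,"rx":0,"ry":0,"rz":0,"claw":0.43},
  {"dx":0,"dy":0,"dz":0,"rx":0,"ry":0,"rz":0,"claw":0.43},
], newtons=25)

```text
time: 29.1
position: [0.662, 0.0641, 0.0881]
ee_rot: [[-0.864, 0.504, -0.002], [0.504, 0.864, -0.0], [0.002, -0.001, -1.0]]
contact_force: [0.1, 0.6, 0.4]
grip_width: 0.05
finger_force: 0.0
```

```bash
python3 - <<'E'
from st import *
st((.6626,.0655,.088))
E
```

```text
p [0.662  0.0641 0.0881] ang tool y 59.72 tilt [-0.002  -0.0002] to target, tool cm [0.02 0.15 0.01] F [0.1 0.6 0.4] T [ 0.094 -0.094  0.03 ] w 0.05 t 29.1
```

>>> arm_command([
  {"dx":0,"dy":0.15,"dz":0,"rx":0,"ry":0,"rz":0,"claw":0.9},
  {"dx":0,"dy":0,"dz":0,"rx":0,"ry":0,"rz":0,"claw":0.9},
  {"dx":0,"dy":0,"dz":0,"rx":0,"ry":0,"rz":0,"claw":0.9},
  {"dx":0,"dy":0,"dz":0,"rx":0,"ry":0,"rz":0,"claw":0.9},
  {"dx":0,"dy":0,"dz":0,"rx":0,"ry":0,"rz":0,"claw":0.9},
  {"dx":0,"dy":0,"dz":0,"rx":0,"ry":0,"rz":0,"claw":0.9},
  {"dx":0,"dy":0,"dz":0,"rx":0,"ry":0,"rz":0,"claw":0.9},
], newtons=25)

```text
time: 29.68
position: [0.6638, 0.0657, 0.0892]
ee_rot: [[-0.864, 0.503, 0.001], [0.503, 0.864, 0.0], [-0.001, 0.001, -1.0]]
contact_force: [-0.7, 0.6, 5.8]
grip_width: 0.0274
finger_force: 25.0
```

```bash
python3 - <<'E'
from meas import *
from st import *
st((.659,.0627,.26))
f=np.load('w5.npz')
S=[snap('scene'),snap('side')]
H,C=ortho(S,x0=.3,x1=.62,y0=.2,y1=.52,r=.002)
m=((H>.022)&(H<.04)).astype(np.uint8)
m=cv2.morphologyEx(m,cv2.MORPH_CLOSE,np.ones((7,7)));m=cv2.morphologyEx(m,cv2.MORPH_OPEN,np.ones((9,9)))
for c in cv2.findContours(m,0,2)[0]:
    if cv2.contourArea(c)>800:
        (a,b),wh,an=cv2.minAreaRect(c);print('board?',.62-b*.002,.52-a*.002,np.array(wh)*.002,an)
M={'K':np.load('w1.npz')['K']}
E
```

```text
p [0.6638 0.0657 0.0892] ang tool y 59.79 tilt [0.0013 0.0001] to target, tool cm [  0.25  -0.48 -17.08] F [-0.7  0.6  5.8] T [ 0.071  0.087 -0.018] w 0.0274 t 29.6833
board? 0.45031204223632815 0.3551366729736328 [0.21978387 0.20532797] 2.9108378887176514
```

>>> arm_command([
  {"dx":0,"dy":0,"dz":-1,"rx":0,"ry":0,"rz":0,"claw":0.9},
  {"dx":0,"dy":0,"dz":-3,"rx":0,"ry":0,"rz":0,"claw":0.9},
  {"dx":0,"dy":0,"dz":-3.5,"rx":0,"ry":0,"rz":0,"claw":0.9},
  {"dx":0,"dy":0,"dz":-3.5,"rx":0,"ry":0,"rz":0,"claw":0.9},
  {"dx":0,"dy":0,"dz":-3.5,"rx":0,"ry":0,"rz":0,"claw":0.9},
  {"dx":0,"dy":0,"dz":-2.5,"rx":0,"ry":0,"rz":0,"claw":0.9},
  {"dx":0,"dy":0,"dz":0,"rx":0,"ry":0,"rz":0,"claw":0.9},
], newtons=30)

```text
time: 30.37
position: [0.6651, 0.0662, 0.2654]
ee_rot: [[-0.864, 0.503, 0.009], [0.503, 0.864, 0.001], [-0.007, 0.005, -1.0]]
contact_force: [0.7, -0.5, -1.0]
grip_width: 0.0278
finger_force: 30.0
```

>>> arm_command([
  {"dx":1.8,"dy":1,"dz":0,"rx":0,"ry":0,"rz":0,"claw":0.9},
  {"dx":3.2,"dy":2,"dz":0,"rx":0,"ry":0,"rz":0,"claw":0.9},
  {"dx":3.2,"dy":2,"dz":0,"rx":0,"ry":0,"rz":0,"claw":0.9},
  {"dx":3.2,"dy":2,"dz":0,"rx":0,"ry":0,"rz":0,"claw":0.9},
  {"dx":3.2,"dy":2,"dz":0,"rx":0,"ry":0,"rz":0,"claw":0.9},
  {"dx":3.2,"dy":2,"dz":0,"rx":0,"ry":0,"rz":0,"claw":0.9},
  {"dx":3.2,"dy":2,"dz":0,"rx":0,"ry":0,"rz":0,"claw":0.9},
  {"dx":3.2,"dy":2,"dz":0,"rx":0,"ry":0,"rz":0,"claw":0.9},
  {"dx":3.2,"dy":2,"dz":0,"rx":0,"ry":0,"rz":0,"claw":0.9},
  {"dx":2.8,"dy":2,"dz":0,"rx":0,"ry":0,"rz":0,"claw":0.9},
  {"dx":1.6,"dy":1.1,"dz":0,"rx":0,"ry":0,"rz":0,"claw":0.9},
  {"dx":0,"dy":0,"dz":0,"rx":0,"ry":0,"rz":0,"claw":0.9},
], newtons=30)

```text
time: 31.37
position: [0.4852, 0.4043, 0.2581]
ee_rot: [[-0.868, 0.496, -0.002], [0.496, 0.868, 0.002], [0.003, 0.0, -1.0]]
contact_force: [-0.8, 0.9, -0.6]
grip_width: 0.0275
finger_force: 30.0
```

```bash
python3 - <<'E'
from meas import *
from st import *
st((.49,.40,.085))
S=[snap('scene'),snap('side')]
p=readout.observe()['position']
for q,d,M in S:
    W=cloud(d,M).reshape(-1,3)
    k=(abs(W[:,0]-p[0])<.06)&(abs(W[:,1]-p[1])<.06)&(W[:,2]<p[2]-.02)&(W[:,2]>.05);w=W[k]
    print(len(w),np.sort(w[:,2])[:8].round(4))
E
```

```text
p [0.4852 0.4043 0.2581] ang tool y 60.25 tilt [-0.0024  0.0019] to target, tool cm [-0.68 -0.14 17.3 ] F [-0.8  0.9 -0.6] T [0.156 0.03  0.022] w 0.0275 t 31.3667
160 [0.2012 0.2048 0.2051 0.2051 0.2053 0.2065 0.2072 0.2072]
151 [0.207  0.2072 0.2079 0.2087 0.209  0.2092 0.2094 0.2097]
```

>>> arm_command([
  {"dx":-0.4,"dy":0,"dz":2,"rx":0,"ry":0,"rz":0,"claw":0.9},
  {"dx":0,"dy":0,"dz":3.5,"rx":0,"ry":0,"rz":0,"claw":0.9},
  {"dx":0,"dy":0,"dz":3.5,"rx":0,"ry":0,"rz":0,"claw":0.9},
  {"dx":0,"dy":0,"dz":3.5,"rx":0,"ry":0,"rz":0,"claw":0.9},
  {"dx":0,"dy":0,"dz":2.5,"rx":0,"ry":0,"rz":0,"claw":0.9},
  {"dx":0,"dy":0,"dz":1.2,"rx":0,"ry":0,"rz":0,"claw":0.9},
  {"dx":0,"dy":0,"dz":0.5,"rx":0,"ry":0,"rz":0,"claw":0.9},
  {"dx":0,"dy":0,"dz":0,"rx":0,"ry":0,"rz":0,"claw":0.9},
  {"dx":0,"dy":0,"dz":0,"rx":0,"ry":0,"rz":0,"claw":0.9},
], newtons=30)

```text
time: 32.22
position: [0.4941, 0.3975, 0.0929]
ee_rot: [[-0.864, 0.504, 0.002], [0.504, 0.864, 0.001], [-0.001, 0.002, -1.0]]
contact_force: [-0.5, 1.1, -0.4]
grip_width: 0.0275
finger_force: 30.0
```

```bash
python3 - <<'E'
from st import *
st((.49,.40,.085))
E
```

```text
p [0.4941 0.3975 0.0929] ang tool y 59.75 tilt [0.0018 0.0012] to target, tool cm [0.48 0.01 0.79] F [-0.5  1.1 -0.4] T [ 0.086 -0.054 -0.03 ] w 0.0275 t 32.2167
```

>>> arm_command([
  {"dx":0,"dy":0,"dz":0.4,"rx":0,"ry":0,"rz":0,"claw":0.9},
  {"dx":0,"dy":0,"dz":0.2,"rx":0,"ry":0,"rz":0,"claw":0.9},
  {"dx":0,"dy":0,"dz":0.15,"rx":0,"ry":0,"rz":0,"claw":0.9},
  {"dx":0,"dy":0,"dz":0,"rx":0,"ry":0,"rz":0,"claw":0.9},
  {"dx":0,"dy":0,"dz":0,"rx":0,"ry":0,"rz":0,"claw":0.9},
], newtons=30)

```text
time: 32.63
position: [0.4933, 0.3974, 0.0842]
ee_rot: [[-0.864, 0.503, 0.001], [0.503, 0.864, 0.0], [-0.0, 0.001, -1.0]]
contact_force: [0.1, -0.4, 0.3]
grip_width: 0.0273
finger_force: 30.0
```

>>> arm_command([
  {"dx":0,"dy":0,"dz":0,"rx":0,"ry":0,"rz":0,"claw":0.65},
  {"dx":0,"dy":0,"dz":0,"rx":0,"ry":0,"rz":0,"claw":0.5},
  {"dx":0,"dy":0,"dz":0,"rx":0,"ry":0,"rz":0,"claw":0.45},
  {"dx":0,"dy":0,"dz":0,"rx":0,"ry":0,"rz":0,"claw":0.43},
  {"dx":0,"dy":0,"dz":0,"rx":0,"ry":0,"rz":0,"claw":0.43},
  {"dx":0,"dy":0,"dz":-1,"rx":0,"ry":0,"rz":0,"claw":0.43},
  {"dx":0,"dy":0,"dz":-3,"rx":0,"ry":0,"rz":0,"claw":0.43},
  {"dx":0,"dy":0,"dz":-4,"rx":0,"ry":0,"rz":0,"claw":0.43},
  {"dx":0,"dy":0,"dz":-4,"rx":0,"ry":0,"rz":0,"claw":0.43},
  {"dx":0,"dy":0,"dz":-4,"rx":0,"ry":0,"rz":0,"claw":0.43},
  {"dx":0,"dy":0,"dz":-4,"rx":0,"ry":0,"rz":0,"claw":0.43},
], newtons=30)

```text
time: 33.55
position: [0.4926, 0.3971, 0.2868]
ee_rot: [[-0.864, 0.503, 0.001], [0.503, 0.864, 0.001], [-0.0, 0.001, -1.0]]
contact_force: [0.6, 1.3, -0.9]
grip_width: 0.0496
finger_force: 0.0
```

```bash
python3 - <<'E'
from meas import *
from st import *
st((.53,-.05,.30))
S=[snap('scene'),snap('side'),snap('wrist')]
rects(S,'archtop',.105,.005,(.4,.6),(.3,.5))
E
```

```text
p [0.4926 0.3971 0.2868] ang tool y 59.82 tilt [0.0006 0.0006] to target, tool cm [-25.71 -36.77  -1.34] F [ 0.6  1.3 -0.9] T [ 0.112 -0.111 -0.027] w 0.0496 t 33.55
archtop 0 123 med [0.4965 0.3933 0.1051] rect [0.4933 0.3972] [0.0288 0.0613] 59.6
archtop 1 85 med [0.491  0.3933 0.1055] rect [0.491  0.3969] [0.0304 0.0594] 59.1
archtop 2 1970 med [0.4912 0.3978 0.1039] rect [0.4928 0.3971] [0.0272 0.0583] 60.3
```

Arch stands upright on the board. Next, the right-hand ports.

>>> arm_command([
  {"dx":-1.2,"dy":-1.7,"dz":-0.3,"rx":0,"ry":0,"rz":0,"claw":0.3},
  {"dx":-2.3,"dy":-3.3,"dz":-0.3,"rx":0,"ry":0,"rz":0,"claw":0.3},
  {"dx":-2.3,"dy":-3.3,"dz":-0.3,"rx":0,"ry":0,"rz":0,"claw":0.3},
  {"dx":-2.3,"dy":-3.3,"dz":-0.3,"rx":0,"ry":0,"rz":0,"claw":0.3},
  {"dx":-2.3,"dy":-3.3,"dz":-0.3,"rx":0,"ry":0,"rz":0,"claw":0.3},
  {"dx":-2.3,"dy":-3.3,"dz":0,"rx":0,"ry":0,"rz":0,"claw":0.3},
  {"dx":-2.3,"dy":-3.3,"dz":0,"rx":0,"ry":0,"rz":0,"claw":0.3},
  {"dx":-2.3,"dy":-3.3,"dz":0,"rx":0,"ry":0,"rz":0,"claw":0.3},
  {"dx":-2.3,"dy":-3.3,"dz":0,"rx":0,"ry":0,"rz":0,"claw":0.3},
  {"dx":-2.3,"dy":-3.3,"dz":0,"rx":0,"ry":0,"rz":0,"claw":0.3},
  {"dx":-2.3,"dy":-3.3,"dz":0,"rx":0,"ry":0,"rz":0,"claw":0.3},
  {"dx":-1.5,"dy":-2.1,"dz":0,"rx":0,"ry":0,"rz":0,"claw":0.3},
], newtons=30)

```text
time: 34.7
position: [0.5293, -0.0548, 0.2982]
ee_rot: [[-0.862, 0.506, -0.001], [0.506, 0.862, -0.001], [0.0, -0.002, -1.0]]
contact_force: [-0.4, -0.4, -0.2]
grip_width: 0.0606
finger_force: 0.0
```

>>> arm_command([
  {"dx":-1.5,"dy":2,"dz":0,"rx":0,"ry":0,"rz":7,"claw":0.3},
  {"dx":-1.5,"dy":0,"dz":0,"rx":0,"ry":0,"rz":7,"claw":0.3},
  {"dx":-1.5,"dy":0,"dz":0,"rx":0,"ry":0,"rz":7,"claw":0.3},
  {"dx":0,"dy":0,"dz":0,"rx":0,"ry":0,"rz":7,"claw":0.3},
  {"dx":0,"dy":0,"dz":0,"rx":0,"ry":0,"rz":7,"claw":0.3},
  {"dx":0,"dy":0,"dz":0,"rx":0,"ry":0,"rz":7,"claw":0.3},
  {"dx":0,"dy":0,"dz":0,"rx":0,"ry":0,"rz":7,"claw":0.3},
  {"dx":0,"dy":0,"dz":0,"rx":0,"ry":0,"rz":7,"claw":0.3},
  {"dx":0,"dy":0,"dz":0,"rx":0,"ry":0,"rz":0,"claw":0.3},
], newtons=30)

```text
time: 35.45
position: [0.5754, -0.0598, 0.2981]
ee_rot: [[-0.06, 0.998, -0.001], [0.998, 0.06, 0.0], [0.0, -0.001, -1.0]]
contact_force: [-0.2, 0.0, 0.1]
grip_width: 0.0611
finger_force: 0.0
```

```bash
python3 - <<'E'
from meas import *
from st import *
st((.507,-.095,.08))
W=snap('wrist','w7.png')
C=cloud(W[1],W[2]).reshape(-1,3)
for n,x,y in(('p2',.5083,-.0977),('p0',.648,-.107)):
    for lo,hi in((.096,.114),(.06,.096),(.03,.04)):
        k=(np.hypot(C[:,0]-x,C[:,1]-y)<.05)&(C[:,2]>lo)&(C[:,2]<hi);q=C[k]
        if len(q)>5: print(n,lo,len(q),q.mean(0).round(4),cv2.minAreaRect(q[:,:2].astype(np.float32)))
E
```

```text
p [ 0.5754 -0.0598  0.2981] ang tool y 3.46 tilt [-0.0013  0.0001] to target, tool cm [-3.1  -7.01 21.82] F [-0.2  0.   0.1] T [0.012 0.007 0.014] w 0.0611 t 35.45
p2 0.096 1078 [ 0.5066 -0.0915  0.1081] ((0.5060088634490967, -0.09279440343379974), (0.03180084377527237, 0.031304776668548584), 5.423475742340088)
p2 0.06 473 [ 0.5112 -0.0831  0.0747] ((0.5095504522323608, -0.08674485981464386), (0.02055499516427517, 0.035613782703876495), 60.6860237121582)
p2 0.03 749 [ 0.5225 -0.0935  0.0345] ((0.5113635659217834, -0.0941329300403595), (0.051522184163331985, 0.06215062364935875), 45.779483795166016)
p0 0.096 1557 [ 0.6461 -0.1034  0.1087] ((0.646714448928833, -0.10426677018404007), (0.04072718322277069, 0.03829740360379219), 11.730216979980469)
p0 0.06 274 [ 0.6406 -0.0947  0.0736] ((0.6420323252677917, -0.09739606082439423), (0.031662315130233765, 0.012651974335312843), 31.019039154052734)
p0 0.03 780 [ 0.6453 -0.0952  0.0345] ((0.6462015509605408, -0.10129261761903763), (0.059250447899103165, 0.0472601093351841), 29.87322425842285)
```

View pics/w7.png

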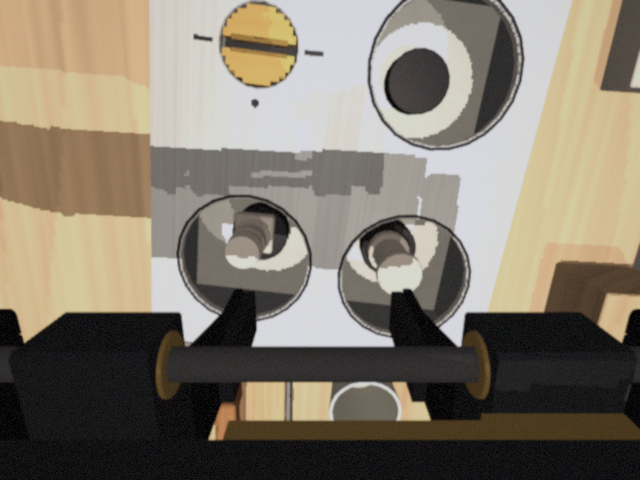

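The wrist view shows the totem (square base) in the near right port at (247,235) and the column in the far right port at (395,262). All three casts are present. Next I'll get the yaw of the totem base.

```bash
python3 - <<'E'
from meas import *
W=snap('wrist')
C=cloud(W[1],W[2]).reshape(-1,3)
for lo,hi in((.048,.054),(.056,.07),(.072,.09),(.09,.104),(.104,.114)):
    k=(np.hypot(C[:,0]-.5065,C[:,1]+.0925)<.03)&(C[:,2]>lo)&(C[:,2]<hi);q=C[k]
    if len(q)>5: print(lo,len(q),q.mean(0).round(4),np.round(cv2.minAreaRect(q[:,:2].astype(np.float32))[0],4),cv2.minAreaRect(q[:,:2].astype(np.float32))[1:])
cv2.imwrite('pics/w8.png',cv2.resize(W[0][180:330,160:320,::-1],(640,600),interpolation=cv2.INTER_CUBIC))
E
```

```text
0.048 395 [ 0.5112 -0.085   0.0501] [ 0.5056 -0.0931] ((0.0390571691095829, 0.03997277468442917), 87.53727722167969)
0.056 231 [ 0.511  -0.0836  0.0618] [ 0.5089 -0.0874] ((0.021727679297327995, 0.036001093685626984), 62.615455627441406)
0.072 253 [ 0.5115 -0.0829  0.0825] [ 0.5098 -0.0867] ((0.016849664971232414, 0.0329354889690876), 58.399532318115234)
0.09 167 [ 0.5105 -0.0835  0.0997] [ 0.5085 -0.0884] ((0.02058553509414196, 0.032550472766160965), 59.63959884643555)
0.104 936 [ 0.506  -0.0926  0.1092] [ 0.5057 -0.0933] ((0.030113840475678444, 0.029693666845560074), 89.51008605957031)
```

View pics/w8.png

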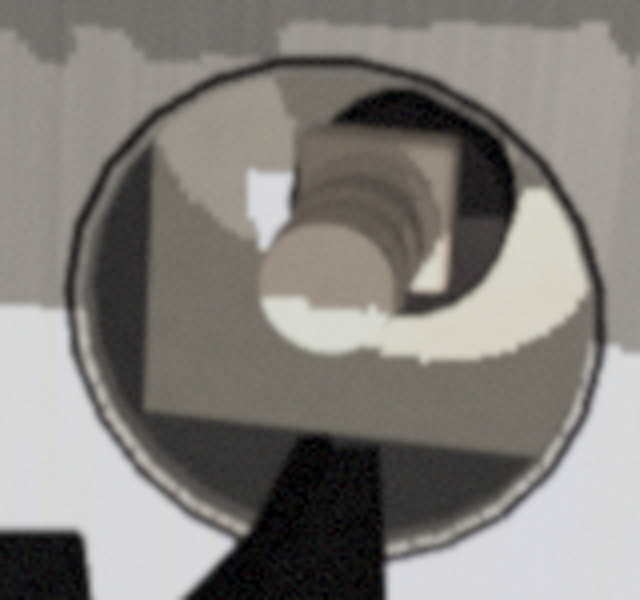

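Totem body is round and the base is nearly axis-aligned, centre (0.5056,-0.0932). Descending.

>>> arm_command([
  {"dx":-1,"dy":-2.4,"dz":2.5,"rx":0,"ry":0,"rz":0,"claw":0.37},
  {"dx":-1,"dy":-2.4,"dz":3,"rx":0,"ry":0,"rz":0,"claw":0.37},
  {"dx":-0.9,"dy":-2.4,"dz":3,"rx":0,"ry":0,"rz":0,"claw":0.37},
  {"dx":0,"dy":0,"dz":2.5,"rx":0,"ry":0,"rz":0,"claw":0.37},
  {"dx":0,"dy":0,"dz":0,"rx":0,"ry":0,"rz":0,"claw":0.37},
  {"dx":0,"dy":0,"dz":0,"rx":0,"ry":0,"rz":0,"claw":0.37},
], newtons=25)

```text
time: 36.05
position: [0.5055, -0.0933, 0.1886]
ee_rot: [[-0.069, 0.998, -0.002], [0.998, 0.069, 0.0], [0.001, -0.002, -1.0]]
contact_force: [1.3, 0.3, 1.0]
grip_width: 0.0551
finger_force: 0.0
```

```bash
python3 - <<'E'
from st import *
st((.5056,-.0932,.08))
E
```

```text
p [ 0.5055 -0.0933  0.1886] ang tool y 3.96 tilt [-0.0016  0.0005] to target, tool cm [ 0.    0.03 10.86] F [1.3 0.3 1. ] T [ 0.067  0.055 -0.015] w 0.0551 t 36.05
```

>>> arm_command([
  {"dx":0,"dy":0,"dz":2,"rx":0,"ry":0,"rz":0,"claw":0.37},
  {"dx":0,"dy":0,"dz":3,"rx":0,"ry":0,"rz":0,"claw":0.37},
  {"dx":0,"dy":0,"dz":3,"rx":0,"ry":0,"rz":0,"claw":0.37},
  {"dx":0,"dy":0,"dz":2,"rx":0,"ry":0,"rz":0,"claw":0.37},
  {"dx":0,"dy":0,"dz":0.8,"rx":0,"ry":0,"rz":0,"claw":0.37},
  {"dx":0,"dy":0,"dz":0,"rx":0,"ry":0,"rz":0,"claw":0.37},
  {"dx":0,"dy":0,"dz":0,"rx":0,"ry":0,"rz":0,"claw":0.9},
  {"dx":0,"dy":0,"dz":0,"rx":0,"ry":0,"rz":0,"claw":0.9},
  {"dx":0,"dy":0,"dz":0,"rx":0,"ry":0,"rz":0,"claw":0.9},
  {"dx":0,"dy":0,"dz":0,"rx":0,"ry":0,"rz":0,"claw":0.9},
  {"dx":0,"dy":0,"dz":0,"rx":0,"ry":0,"rz":0,"claw":0.9},
  {"dx":0,"dy":0,"dz":0,"rx":0,"ry":0,"rz":0,"claw":0.9},
], newtons=25)

```text
time: 37.05
position: [0.5064, -0.0937, 0.0816]
ee_rot: [[-0.066, 0.998, 0.001], [0.998, 0.066, -0.0], [-0.0, 0.001, -1.0]]
contact_force: [-1.8, -0.1, 5.8]
grip_width: 0.0295
finger_force: 25.0
```

```bash
python3 - <<'E'
from st import *
st((.41,.395,.28))
E
```

```text
p [ 0.5064 -0.0937  0.0816] ang tool y 3.8 tilt [ 0.0013 -0.0003] to target, tool cm [ 49.39  -6.35 -19.86] F [-1.8 -0.1  5.8] T [ 0.037  0.298 -0.036] w 0.0295 t 37.05
```

>>> arm_command([
  {"dx":0,"dy":0,"dz":-1,"rx":0,"ry":0,"rz":0,"claw":0.9},
  {"dx":0,"dy":0,"dz":-2.5,"rx":0,"ry":0,"rz":0,"claw":0.9},
  {"dx":0,"dy":0,"dz":-3.5,"rx":0,"ry":0,"rz":0,"claw":0.9},
  {"dx":0,"dy":0,"dz":-4,"rx":0,"ry":0,"rz":0,"claw":0.9},
  {"dx":0,"dy":0,"dz":-4,"rx":0,"ry":0,"rz":0,"claw":0.9},
  {"dx":0,"dy":0,"dz":-3,"rx":0,"ry":0,"rz":0,"claw":0.9},
  {"dx":0,"dy":0,"dz":0,"rx":0,"ry":0,"rz":0,"claw":0.9},
  {"dx":2,"dy":-0.3,"dz":0,"rx":0,"ry":0,"rz":0,"claw":0.9},
  {"dx":3.8,"dy":-0.5,"dz":0,"rx":0,"ry":0,"rz":0,"claw":0.9},
  {"dx":3.8,"dy":-0.5,"dz":0,"rx":0,"ry":0,"rz":0,"claw":0.9},
  {"dx":3.8,"dy":-0.5,"dz":0,"rx":0,"ry":0,"rz":0,"claw":0.9},
  {"dx":3.8,"dy":-0.5,"dz":0,"rx":0,"ry":0,"rz":0,"claw":0.9},
], newtons=28)

```text
time: 38.05
position: [0.4705, 0.078, 0.2608]
ee_rot: [[-0.066, 0.998, -0.0], [0.998, 0.066, -0.0], [-0.0, -0.0, -1.0]]
contact_force: [1.3, 0.4, -0.3]
grip_width: 0.0296
finger_force: 28.0
```

>>> arm_command([
  {"dx":3.9,"dy":-0.6,"dz":0,"rx":0,"ry":0,"rz":0,"claw":0.9},
  {"dx":3.9,"dy":-0.6,"dz":0,"rx":0,"ry":0,"rz":0,"claw":0.9},
  {"dx":3.9,"dy":-0.6,"dz":0,"rx":0,"ry":0,"rz":0,"claw":0.9},
  {"dx":3.9,"dy":-0.6,"dz":0,"rx":0,"ry":0,"rz":0,"claw":0.9},
  {"dx":3.9,"dy":-0.6,"dz":0,"rx":0,"ry":0,"rz":0,"claw":0.9},
  {"dx":3.9,"dy":-0.6,"dz":0,"rx":0,"ry":0,"rz":0,"claw":0.9},
  {"dx":3.9,"dy":-0.5,"dz":0,"rx":0,"ry":0,"rz":0,"claw":0.9},
  {"dx":3,"dy":-0.4,"dz":0,"rx":0,"ry":0,"rz":0,"claw":0.9},
  {"dx":1.3,"dy":-0.1,"dz":0,"rx":0,"ry":0,"rz":0,"claw":0.9},
  {"dx":0,"dy":0,"dz":0,"rx":0,"ry":0,"rz":0,"claw":0.9},
  {"dx":0,"dy":0,"dz":0,"rx":0,"ry":0,"rz":0,"claw":0.9},
], newtons=28)

```text
time: 38.97
position: [0.4042, 0.3889, 0.2604]
ee_rot: [[-0.068, 0.998, -0.001], [0.998, 0.068, -0.001], [-0.001, -0.001, -1.0]]
contact_force: [0.2, -0.6, -0.8]
grip_width: 0.0296
finger_force: 28.0
```

```bash
python3 - <<'E'
from meas import *
from st import *
st((.405,.39,.0775))
S=[snap('scene'),snap('side')]
p=readout.observe()['position']
for q,d,M in S:
    W=cloud(d,M).reshape(-1,3)
    k=(abs(W[:,0]-p[0])<.05)&(abs(W[:,1]-p[1])<.05)&(W[:,2]<p[2]-.025)&(W[:,2]>.13);w=W[k]
    print(len(w),np.sort(w[:,2])[:5].round(4), w.mean(0).round(4))
E
```

```text
p [0.4042 0.3889 0.2604] ang tool y 3.89 tilt [-0.0009 -0.0007] to target, tool cm [ 0.12  0.11 18.29] F [ 0.2 -0.6 -0.8] T [-0.079 -0.121 -0.024] w 0.0296 t 38.9667
110 [0.2158 0.2164 0.2165 0.2172 0.2174] [0.4119 0.3791 0.2268]
86 [0.2169 0.217  0.2173 0.2184 0.2184] [0.3973 0.3792 0.2272]
```

>>> arm_command([
  {"dx":0,"dy":0,"dz":2,"rx":0,"ry":0,"rz":0,"claw":0.9},
  {"dx":0,"dy":0,"dz":3.5,"rx":0,"ry":0,"rz":0,"claw":0.9},
  {"dx":0,"dy":0,"dz":4,"rx":0,"ry":0,"rz":0,"claw":0.9},
  {"dx":0,"dy":0,"dz":4,"rx":0,"ry":0,"rz":0,"claw":0.9},
  {"dx":0,"dy":0,"dz":2.5,"rx":0,"ry":0,"rz":0,"claw":0.9},
  {"dx":0,"dy":0,"dz":1.5,"rx":0,"ry":0,"rz":0,"claw":0.9},
  {"dx":0,"dy":0,"dz":0.4,"rx":0,"ry":0,"rz":0,"claw":0.9},
  {"dx":0,"dy":0,"dz":0,"rx":0,"ry":0,"rz":0,"claw":0.9},
  {"dx":0,"dy":0,"dz":0,"rx":0,"ry":0,"rz":0,"claw":0.9},
  {"dx":0,"dy":0,"dz":0,"rx":0,"ry":0,"rz":0,"claw":0.9},
], newtons=28)

```text
time: 39.9
position: [0.4057, 0.3891, 0.0835]
ee_rot: [[-0.066, 0.998, 0.002], [0.998, 0.066, 0.001], [0.001, 0.002, -1.0]]
contact_force: [-0.5, 0.1, -0.9]
grip_width: 0.0299
finger_force: 28.0
```

>>> arm_command([
  {"dx":0,"dy":0,"dz":0.3,"rx":0,"ry":0,"rz":0,"claw":0.9},
  {"dx":0,"dy":0,"dz":0.2,"rx":0,"ry":0,"rz":0,"claw":0.9},
  {"dx":0,"dy":0,"dz":0.15,"rx":0,"ry":0,"rz":0,"claw":0.9},
  {"dx":0,"dy":0,"dz":0,"rx":0,"ry":0,"rz":0,"claw":0.9},
  {"dx":0,"dy":0,"dz":0,"rx":0,"ry":0,"rz":0,"claw":0.9},
  {"dx":0,"dy":0,"dz":0,"rx":0,"ry":0,"rz":0,"claw":0.62},
  {"dx":0,"dy":0,"dz":0,"rx":0,"ry":0,"rz":0,"claw":0.5},
  {"dx":0,"dy":0,"dz":0,"rx":0,"ry":0,"rz":0,"claw":0.4},
  {"dx":0,"dy":0,"dz":0,"rx":0,"ry":0,"rz":0,"claw":0.37},
  {"dx":0,"dy":0,"dz":0,"rx":0,"ry":0,"rz":0,"claw":0.37},
  {"dx":0,"dy":0,"dz":-0.5,"rx":0,"ry":0,"rz":0,"claw":0.37},
  {"dx":0,"dy":0,"dz":-1.5,"rx":0,"ry":0,"rz":0,"claw":0.37},
], newtons=28)

```text
time: 40.9
position: [0.4038, 0.3878, 0.0939]
ee_rot: [[-0.066, 0.998, -0.003], [0.998, 0.066, -0.002], [-0.002, -0.003, -1.0]]
contact_force: [0.1, 0.3, -0.5]
grip_width: 0.0537
finger_force: 0.0
```

>>> arm_command([
  {"dx":0,"dy":0,"dz":-3,"rx":0,"ry":0,"rz":0,"claw":0.37},
  {"dx":0,"dy":0,"dz":-4,"rx":0,"ry":0,"rz":0,"claw":0.37},
  {"dx":0,"dy":0,"dz":-4,"rx":0,"ry":0,"rz":0,"claw":0.37},
  {"dx":0,"dy":0,"dz":-4,"rx":0,"ry":0,"rz":0,"claw":0.37},
  {"dx":0,"dy":0,"dz":-3,"rx":0,"ry":0,"rz":0,"claw":0.37},
  {"dx":0,"dy":0,"dz":0,"rx":0,"ry":0,"rz":0,"claw":0.3},
], newtons=28)

```text
time: 41.4
position: [0.4059, 0.3908, 0.2825]
ee_rot: [[-0.066, 0.998, 0.008], [0.998, 0.066, 0.006], [0.006, 0.008, -1.0]]
contact_force: [0.3, 1.1, -0.1]
grip_width: 0.0568
finger_force: 0.0
```

```bash
python3 - <<'E'
from meas import *
from st import *
st((.6467,-.085,.27))
S=[snap('scene'),snap('side'),snap('wrist')]
rects(S,'totemtop',.104,.005,(.35,.45),(.33,.45))
rects(S,'archtop',.105,.004,(.46,.55),(.3,.5))
E
```

```text
p [0.4059 0.3908 0.2825] ang tool y 3.81 tilt [0.0075 0.0065] to target, tool cm [-49.09  20.86   1.13] F [ 0.3  1.1 -0.1] T [ 0.051 -0.011  0.038] w 0.0568 t 41.4
totemtop 0 59 med [0.407  0.3875 0.105 ] rect [0.4056 0.3897] [0.0286 0.0367] 40.5
totemtop 1 45 med [0.4006 0.3882 0.1058] rect [0.4033 0.3906] [0.0297 0.0347] 23.7
totemtop 2 1064 med [0.4049 0.3899 0.1044] rect [0.405  0.3893] [0.0299 0.0297] 85.1
archtop 0 111 med [0.4937 0.3948 0.105 ] rect [0.4934 0.3953] [0.028  0.0642] 60.4
archtop 1 70 med [0.4914 0.3952 0.1066] rect [0.4908 0.3953] [0.0278 0.0593] 65.3
archtop 2 2056 med [0.4914 0.3979 0.104 ] rect [0.4921 0.3973] [0.0267 0.058 ] 60.5
```

>>> arm_command([
  {"dx":-2,"dy":0.8,"dz":0,"rx":0,"ry":0,"rz":0,"claw":0.29},
  {"dx":-3.8,"dy":1.54,"dz":0,"rx":0,"ry":0,"rz":0,"claw":0.29},
  {"dx":-3.8,"dy":1.54,"dz":0,"rx":0,"ry":0,"rz":0,"claw":0.29},
  {"dx":-3.8,"dy":1.54,"dz":0,"rx":0,"ry":0,"rz":0,"claw":0.29},
  {"dx":-3.8,"dy":1.54,"dz":0,"rx":0,"ry":0,"rz":0,"claw":0.29},
  {"dx":-3.8,"dy":1.54,"dz":0,"rx":0,"ry":0,"rz":0,"claw":0.29},
  {"dx":-3.8,"dy":1.54,"dz":0,"rx":0,"ry":0,"rz":0,"claw":0.29},
  {"dx":-3.8,"dy":1.54,"dz":0,"rx":0,"ry":0,"rz":0,"claw":0.29},
  {"dx":-3.8,"dy":1.54,"dz":0,"rx":0,"ry":0,"rz":0,"claw":0.29},
  {"dx":-3.8,"dy":1.54,"dz":0,"rx":0,"ry":0,"rz":0,"claw":0.29},
  {"dx":-3.8,"dy":1.54,"dz":0,"rx":0,"ry":0,"rz":0,"claw":0.29},
  {"dx":-3.8,"dy":1.54,"dz":0,"rx":0,"ry":0,"rz":0,"claw":0.29},
], newtons=28)

```text
time: 42.55
position: [0.6106, -0.0386, 0.2735]
ee_rot: [[-0.066, 0.998, -0.003], [0.998, 0.066, -0.0], [0.0, -0.003, -1.0]]
contact_force: [0.9, 0.7, 1.0]
grip_width: 0.0622
finger_force: 0.0
```

>>> arm_command([
  {"dx":-3.8,"dy":1.54,"dz":0,"rx":0,"ry":0,"rz":0,"claw":0.29},
  {"dx":-2,"dy":1,"dz":1,"rx":0,"ry":0,"rz":0,"claw":0.29},
  {"dx":0,"dy":0,"dz":2,"rx":0,"ry":0,"rz":0,"claw":0.29},
  {"dx":0,"dy":0,"dz":0,"rx":0,"ry":0,"rz":0,"claw":0.29},
  {"dx":0,"dy":0,"dz":0,"rx":0,"ry":0,"rz":0,"claw":0.29},
], newtons=28)

```text
time: 42.97
position: [0.6387, -0.092, 0.243]
ee_rot: [[-0.067, 0.998, -0.005], [0.998, 0.067, 0.001], [0.001, -0.005, -1.0]]
contact_force: [-0.2, 0.8, 0.3]
grip_width: 0.062
finger_force: 0.0
```

```bash
python3 - <<'E'
from meas import *
from st import *
W=snap('wrist')
C=cloud(W[1],W[2]).reshape(-1,3)
k=(np.hypot(C[:,0]-.648,C[:,1]+.107)<.05)&(C[:,2]>.104)&(C[:,2]<.114);q=C[k]
c,R=cv2.minEnclosingCircle(q[:,:2].astype(np.float32));print(len(q),c,R,q.mean(0))
st((c[0],c[1],.078))
E
```

```text
2307 (0.6475770473480225, -0.1064499244093895) 0.021022796630859375 [ 0.64743894 -0.10503802  0.10917245]
p [ 0.6393 -0.0914  0.2446] ang tool y 3.89 tilt [-0.002   0.0009] to target, tool cm [-1.57  0.75 16.66] F [-0.2  0.9  1.2] T [ 0.004 -0.041  0.015] w 0.0618 t 43.0167
```

>>> arm_command([
  {"dx":-1.55,"dy":0.75,"dz":1.5,"rx":0,"ry":0,"rz":0,"claw":0.29},
  {"dx":0,"dy":0,"dz":2.5,"rx":0,"ry":0,"rz":0,"claw":0.29},
  {"dx":0,"dy":0,"dz":1.5,"rx":0,"ry":0,"rz":0,"claw":0.29},
  {"dx":0,"dy":0,"dz":0,"rx":0,"ry":0,"rz":0,"claw":0.29},
  {"dx":0,"dy":0,"dz":0,"rx":0,"ry":0,"rz":0,"claw":0.29},
], newtons=25)

```text
time: 43.43
position: [0.6483, -0.1065, 0.191]
ee_rot: [[-0.068, 0.998, -0.0], [0.998, 0.068, 0.0], [0.0, -0.0, -1.0]]
contact_force: [-0.2, -0.2, 1.3]
grip_width: 0.0616
finger_force: 0.0
```

```bash
python3 - <<'E'
from st import *
st((.6475,-.1062,.078))
E
```

```text
p [ 0.6483 -0.1065  0.191 ] ang tool y 3.89 tilt [-0.0001  0.0004] to target, tool cm [ 0.03 -0.08 11.3 ] F [-0.2 -0.2  1.3] T [-0.048  0.033 -0.039] w 0.0616 t 43.4333
```

>>> arm_command([
  {"dx":0,"dy":-0.08,"dz":2,"rx":0,"ry":0,"rz":0,"claw":0.29},
  {"dx":0,"dy":0,"dz":3,"rx":0,"ry":0,"rz":0,"claw":0.29},
  {"dx":0,"dy":0,"dz":3,"rx":0,"ry":0,"rz":0,"claw":0.29},
  {"dx":0,"dy":0,"dz":2.2,"rx":0,"ry":0,"rz":0,"claw":0.29},
  {"dx":0,"dy":0,"dz":1.1,"rx":0,"ry":0,"rz":0,"claw":0.29},
  {"dx":0,"dy":0,"dz":0,"rx":0,"ry":0,"rz":0,"claw":0.29},
  {"dx":0,"dy":0,"dz":0,"rx":0,"ry":0,"rz":0,"claw":0.9},
  {"dx":0,"dy":0,"dz":0,"rx":0,"ry":0,"rz":0,"claw":0.9},
  {"dx":0,"dy":0,"dz":0,"rx":0,"ry":0,"rz":0,"claw":0.9},
  {"dx":0,"dy":0,"dz":0,"rx":0,"ry":0,"rz":0,"claw":0.9},
  {"dx":0,"dy":0,"dz":0,"rx":0,"ry":0,"rz":0,"claw":0.9},
  {"dx":0,"dy":0,"dz":0,"rx":0,"ry":0,"rz":0,"claw":0.9},
], newtons=25)

```text
time: 44.43
position: [0.6484, -0.1078, 0.0788]
ee_rot: [[-0.066, 0.998, 0.002], [0.998, 0.066, -0.0], [-0.001, 0.002, -1.0]]
contact_force: [-1.0, 0.5, 6.1]
grip_width: 0.0414
finger_force: 25.2
```

>>> arm_command([
  {"dx":0,"dy":0,"dz":0,"rx":0,"ry":0,"rz":0,"claw":0.9},
  {"dx":0,"dy":0,"dz":0,"rx":0,"ry":0,"rz":0,"claw":0.9},
], newtons=25)

```text
time: 44.6
position: [0.6484, -0.1078, 0.0788]
ee_rot: [[-0.066, 0.998, 0.002], [0.998, 0.066, -0.0], [-0.0, 0.002, -1.0]]
contact_force: [-1.2, 0.3, 7.2]
grip_width: 0.041
finger_force: 25.2
```

The pads are on the column's head (41 mm). I'll open, rise so the head is centred on the pads, and regrip.

>>> arm_command([
  {"dx":0,"dy":0,"dz":0,"rx":0,"ry":0,"rz":0,"claw":0.4},
  {"dx":0,"dy":0,"dz":0,"rx":0,"ry":0,"rz":0,"claw":0.35},
  {"dx":0,"dy":0,"dz":-0.8,"rx":0,"ry":0,"rz":0,"claw":0.35},
  {"dx":0,"dy":0,"dz":-1,"rx":0,"ry":0,"rz":0,"claw":0.35},
  {"dx":0,"dy":0,"dz":0,"rx":0,"ry":0,"rz":0,"claw":0.35},
  {"dx":0,"dy":0,"dz":0,"rx":0,"ry":0,"rz":0,"claw":0.9},
  {"dx":0,"dy":0,"dz":0,"rx":0,"ry":0,"rz":0,"claw":0.9},
  {"dx":0,"dy":0,"dz":0,"rx":0,"ry":0,"rz":0,"claw":0.9},
  {"dx":0,"dy":0,"dz":0,"rx":0,"ry":0,"rz":0,"claw":0.9},
  {"dx":0,"dy":0,"dz":0,"rx":0,"ry":0,"rz":0,"claw":0.9},
  {"dx":0,"dy":0,"dz":0,"rx":0,"ry":0,"rz":0,"claw":0.9},
], newtons=25)

```text
time: 45.52
position: [0.6474, -0.1077, 0.0949]
ee_rot: [[-0.066, 0.998, -0.001], [0.998, 0.066, 0.0], [0.0, -0.001, -1.0]]
contact_force: [0.4, 0.6, -1.2]
grip_width: 0.0395
finger_force: 24.9
```

>>> arm_command([
  {"dx":0,"dy":0,"dz":-0.5,"rx":0,"ry":0,"rz":0,"claw":0.9},
  {"dx":0,"dy":0,"dz":-2,"rx":0,"ry":0,"rz":0,"claw":0.9},
  {"dx":0,"dy":0,"dz":-3,"rx":0,"ry":0,"rz":0,"claw":0.9},
  {"dx":0,"dy":0,"dz":-4,"rx":0,"ry":0,"rz":0,"claw":0.9},
  {"dx":0,"dy":0,"dz":-4,"rx":0,"ry":0,"rz":0,"claw":0.9},
  {"dx":0,"dy":0,"dz":-3,"rx":0,"ry":0,"rz":0,"claw":0.9},
  {"dx":0,"dy":0,"dz":-1.5,"rx":0,"ry":0,"rz":0,"claw":0.9},
  {"dx":0,"dy":0,"dz":0,"rx":0,"ry":0,"rz":0,"claw":0.9},
], newtons=30)

```text
time: 46.18
position: [0.6491, -0.1077, 0.2804]
ee_rot: [[-0.066, 0.998, 0.007], [0.998, 0.066, -0.001], [-0.001, 0.007, -1.0]]
contact_force: [-0.0, 0.5, -1.3]
grip_width: 0.039
finger_force: 29.9
```

```bash
python3 - <<'E'
from meas import *
from st import *
st((.45,.295,.27))
S=[snap('scene'),snap('side')]
p=readout.observe()['position']
for q,d,M in S:
    W=cloud(d,M).reshape(-1,3)
    k=(abs(W[:,0]-p[0])<.05)&(abs(W[:,1]-p[1])<.05)&(W[:,2]<p[2]-.025)&(W[:,2]>.13);w=W[k]
    print(len(w),np.sort(w[:,2])[:5].round(4), [w[(w[:,2]>p[2]+a)&(w[:,2]<p[2]+a+.02)].mean(0).round(4) for a in(-.07,-.05)])
E
```

```text
p [ 0.6491 -0.1077  0.2804] ang tool y 3.8 tilt [ 0.0072 -0.0009] to target, tool cm [ 41.5  -17.2    0.87] F [-0.   0.5 -1.3] T [ 0.005 -0.035 -0.003] w 0.039 t 46.1833
128 [0.2211 0.2212 0.2235 0.2237 0.2244] [array([ 0.6565, -0.1164,  0.2228]), array([ 0.657 , -0.1177,  0.2348])]
119 [0.2193 0.2194 0.2209 0.2209 0.221 ] [array([ 0.6372, -0.1121,  0.2225]), array([ 0.6381, -0.1124,  0.234 ])]
```

>>> arm_command([
  {"dx":2,"dy":-0.8,"dz":0,"rx":0,"ry":0,"rz":0,"claw":0.9},
  {"dx":3.7,"dy":-1.5,"dz":0,"rx":0,"ry":0,"rz":0,"claw":0.9},
  {"dx":3.7,"dy":-1.5,"dz":0,"rx":0,"ry":0,"rz":0,"claw":0.9},
  {"dx":3.7,"dy":-1.5,"dz":0,"rx":0,"ry":0,"rz":0,"claw":0.9},
  {"dx":3.7,"dy":-1.5,"dz":0,"rx":0,"ry":0,"rz":0,"claw":0.9},
  {"dx":3.7,"dy":-1.5,"dz":0,"rx":0,"ry":0,"rz":0,"claw":0.9},
  {"dx":3.7,"dy":-1.5,"dz":0,"rx":0,"ry":0,"rz":0,"claw":0.9},
  {"dx":3.7,"dy":-1.5,"dz":0,"rx":0,"ry":0,"rz":0,"claw":0.9},
  {"dx":3.7,"dy":-1.5,"dz":0,"rx":0,"ry":0,"rz":0,"claw":0.9},
  {"dx":3.7,"dy":-1.5,"dz":0,"rx":0,"ry":0,"rz":0,"claw":0.9},
  {"dx":3.7,"dy":-1.6,"dz":0,"rx":0,"ry":0,"rz":0,"claw":0.9},
  {"dx":2.2,"dy":-1.3,"dz":0,"rx":0,"ry":0,"rz":0,"claw":0.9},
], newtons=30)

```text
time: 47.28
position: [0.4455, 0.2954, 0.2735]
ee_rot: [[-0.07, 0.998, -0.003], [0.998, 0.07, -0.0], [0.0, -0.003, -1.0]]
contact_force: [0.4, 1.0, -1.0]
grip_width: 0.0394
finger_force: 30.0
```

>>> arm_command([
  {"dx":0,"dy":0,"dz":2,"rx":0,"ry":0,"rz":0,"claw":0.9},
  {"dx":0,"dy":0,"dz":3.5,"rx":0,"ry":0,"rz":0,"claw":0.9},
  {"dx":0,"dy":0,"dz":4,"rx":0,"ry":0,"rz":0,"claw":0.9},
  {"dx":0,"dy":0,"dz":4,"rx":0,"ry":0,"rz":0,"claw":0.9},
  {"dx":0,"dy":0,"dz":2.5,"rx":0,"ry":0,"rz":0,"claw":0.9},
  {"dx":0,"dy":0,"dz":1,"rx":0,"ry":0,"rz":0,"claw":0.9},
  {"dx":0,"dy":0,"dz":0,"rx":0,"ry":0,"rz":0,"claw":0.9},
  {"dx":0,"dy":0,"dz":0,"rx":0,"ry":0,"rz":0,"claw":0.9},
  {"dx":0,"dy":0,"dz":0,"rx":0,"ry":0,"rz":0,"claw":0.9},
], newtons=30)

```text
time: 48.03
position: [0.4495, 0.2927, 0.1069]
ee_rot: [[-0.066, 0.998, 0.002], [0.998, 0.066, 0.001], [0.001, 0.002, -1.0]]
contact_force: [0.1, -0.4, -1.1]
grip_width: 0.0392
finger_force: 30.1
```

```bash
python3 - <<'E'
from meas import *
from st import *
st((.45,.295,.091))
S=[snap('scene'),snap('side')]
p=readout.observe()['position']
for q,d,M in S:
    W=cloud(d,M).reshape(-1,3)
    k=(abs(W[:,0]-p[0])<.035)&(abs(W[:,1]-p[1])<.035)&(W[:,2]<p[2]-.02)&(W[:,2]>.036);w=W[k]
    print(len(w),np.sort(w[:,2])[:5].round(4))
E
```

```text
p [0.4495 0.2927 0.1069] ang tool y 3.8 tilt [0.002  0.0013] to target, tool cm [0.23 0.06 1.59] F [ 0.1 -0.4 -1.1] T [ 0.037  0.012 -0.006] w 0.0392 t 48.0333
119 [0.0366 0.0368 0.0369 0.0372 0.0373]
109 [0.036  0.0361 0.0362 0.0364 0.0365]
```

>>> arm_command([
  {"dx":0,"dy":0,"dz":0.6,"rx":0,"ry":0,"rz":0,"claw":0.9},
  {"dx":0,"dy":0,"dz":0.5,"rx":0,"ry":0,"rz":0,"claw":0.9},
  {"dx":0,"dy":0,"dz":0.3,"rx":0,"ry":0,"rz":0,"claw":0.9},
  {"dx":0,"dy":0,"dz":0.15,"rx":0,"ry":0,"rz":0,"claw":0.9},
  {"dx":0,"dy":0,"dz":0,"rx":0,"ry":0,"rz":0,"claw":0.9},
  {"dx":0,"dy":0,"dz":0,"rx":0,"ry":0,"rz":0,"claw":0.9},
], newtons=30)

```text
time: 48.63
position: [0.4487, 0.292, 0.0898]
ee_rot: [[-0.066, 0.998, 0.0], [0.998, 0.066, -0.0], [-0.0, 0.0, -1.0]]
contact_force: [-0.3, 0.4, 1.7]
grip_width: 0.0387
finger_force: 29.8
```

Force turned to +1.7 N, so the column is standing. Releasing and retreating.

>>> arm_command([
  {"dx":0,"dy":0,"dz":0,"rx":0,"ry":0,"rz":0,"claw":0.52},
  {"dx":0,"dy":0,"dz":0,"rx":0,"ry":0,"rz":0,"claw":0.45},
  {"dx":0,"dy":0,"dz":0,"rx":0,"ry":0,"rz":0,"claw":0.35},
  {"dx":0,"dy":0,"dz":0,"rx":0,"ry":0,"rz":0,"claw":0.3},
  {"dx":0,"dy":0,"dz":0,"rx":0,"ry":0,"rz":0,"claw":0.3},
  {"dx":0,"dy":0,"dz":-0.8,"rx":0,"ry":0,"rz":0,"claw":0.3},
  {"dx":0,"dy":0,"dz":-3,"rx":0,"ry":0,"rz":0,"claw":0.3},
  {"dx":0,"dy":0,"dz":-4,"rx":0,"ry":0,"rz":0,"claw":0.3},
  {"dx":0,"dy":0,"dz":-4,"rx":0,"ry":0,"rz":0,"claw":0.3},
  {"dx":0,"dy":0,"dz":-4,"rx":0,"ry":0,"rz":0,"claw":0.3},
  {"dx":0,"dy":0,"dz":-2,"rx":0,"ry":0,"rz":0,"claw":0.3},
  {"dx":0,"dy":0,"dz":0,"rx":0,"ry":0,"rz":0,"claw":0.3},
], newtons=30)

```text
time: 49.63
position: [0.4501, 0.2935, 0.2738]
ee_rot: [[-0.067, 0.998, 0.008], [0.998, 0.067, 0.004], [0.004, 0.008, -1.0]]
contact_force: [0.2, 0.1, -0.4]
grip_width: 0.0609
finger_force: 0.0
```

```bash
python3 - <<'E'
from meas import *
from st import *
st((.45,.295,.3))
S=[snap('scene','s9.png'),snap('side'),snap('wrist')]
rects(S,'coltop',.104,.005,(.4,.5),(.24,.345))
rects(S,'totemtop',.104,.005,(.35,.45),(.345,.45))
rects(S,'archtop',.105,.004,(.46,.55),(.35,.5))
rects(S[:2],'tin',.085,.004,(.3,.5),(-.48,-.2))
rects(S[:2],'floath',.067,.004,(.42,.57),(-.46,-.24))
rects(S[:2],'htop',.175,.005,(.55,.7),(.22,.38))
E
```

```text
p [0.4501 0.2935 0.2738] ang tool y 3.81 tilt [0.0076 0.0042] to target, tool cm [ 0.16  0.02 -2.62] F [ 0.2  0.1 -0.4] T [ 0.041 -0.05  -0.013] w 0.0609 t 49.6333
coltop 0 113 med [0.4503 0.2926 0.1052] rect [0.4502 0.2924] [0.0415 0.0406] 65.2
coltop 1 64 med [0.4463 0.2907 0.1059] rect [0.447  0.2936] [0.0407 0.0373] 72.2
coltop 2 2008 med [0.4486 0.2944 0.1043] rect [0.4486 0.2934] [0.0409 0.0408] 30.1
totemtop 0 66 med [0.406  0.3866 0.1052] rect [0.4069 0.3897] [0.0307 0.0316] 12.6
totemtop 1 45 med [0.4023 0.3863 0.1057] rect [0.4028 0.3874] [0.0299 0.0348] 9.5
totemtop 2 1460 med [0.4054 0.389  0.1045] rect [0.4056 0.3889] [0.0304 0.0295] 3.5
archtop 0 112 med [0.4944 0.3948 0.1055] rect [0.4932 0.3956] [0.0276 0.0621] 60.3
archtop 1 72 med [0.4883 0.3955 0.1061] rect [0.49   0.3959] [0.0308 0.0575] 53.0
archtop 2 2895 med [0.4916 0.397  0.104 ] rect [0.4923 0.3968] [0.0267 0.0585] 60.5
tin 0 243 med [ 0.3769 -0.3497  0.0866] rect [ 0.3748 -0.3471] [0.0541 0.055 ] 46.0
tin 1 209 med [ 0.3708 -0.351   0.0873] rect [ 0.3735 -0.3462] [0.0558 0.0538] 73.2
floath 0 361 med [ 0.4794 -0.3488  0.0673] rect [ 0.4781 -0.3474] [0.0272 0.1085] 1.2
floath 1 269 med [ 0.4741 -0.3504  0.0681] rect [ 0.4756 -0.3478] [0.0285 0.1079] 0.8
htop 0 75 med [0.6275 0.2959 0.1753] rect [0.6276 0.2978] [0.0302 0.0279] 84.3
htop 1 43 med [0.6223 0.2969 0.176 ] rect [0.6242 0.2954] [0.0298 0.028 ] 85.6
```

View pics/s9.png

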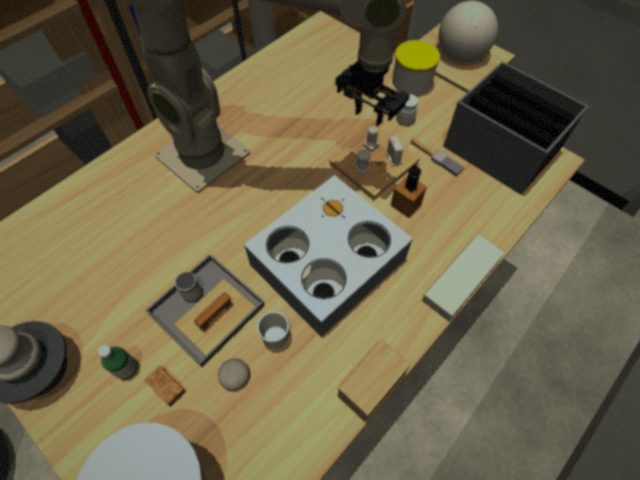

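The final view shows the three casts upright on the board around (375,150). The tin (187,285) and float (212,310) are in the tray, the driver is in its stand (412,185), and the ports are empty. Handing in.

```bash
python3 -c "
from bench import bot
print(bot.sign_off())"
```

```text
the job is handed in; nothing more can be done
None
```

The job is handed in after about 50 s on the robot clock: tin and float in the tray, switch at its stop on the bar marks, screwdriver upright in its stand, and column, arch and totem upright on the board; sign-off returned no verdict.

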